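# Set up the chilled drinks tray

## Robot

A 6-joint arm with a two-finger parallel gripper is mounted at the origin on the work surface. World frame = base frame: x ahead of the robot, y to its left, z up, the work surface at z = 0. Lengths are in m, angles in degrees, forces in N, time in s.
With the tool pointing down it reaches from about 0.3 to 0.875 m from the base axis. Payload 4.2 kg.
Tool frame: the origin (TCP) lies midway between the tips of the shut fingers; the grasp point (between the pads) lies 19 mm behind it (env.tcp_to_grasp is the distance from the TCP to the grasp point, in m); z points along the fingers, x is the direction in which the jaws open and shut, and the axes are right-handed (so a half turn about z gives the same grasp; the last joint's range is limited). The gripper opens to 85 mm and grips with 20 to 120 N. Pads are 22 mm wide; open, the fingers measure 114 mm over their backs; the gripper's body (76 mm by 85 mm) begins 54 mm behind the grasp point. The pads swing forward as they close: fully open they stand 13 mm farther back than shut.
Start: joints at [-76.318, 18.312, 89.639, -0, 72.044, -1.146], TCP at [0.147, -0.556, 0.231] pointing down, gripper open.
Joint ranges: [-177.97, 177.97], [-48.28, 115.42], [12.27, 149.76], [-77.06, 257.06], [2.81, 150.46], [-146.56, 146.56]. Speed limits (degrees/s): [147.25, 147.25, 180, 180, 180, 180].

## Interface

Orientations are given as a 3x3 rotation matrix whose columns are the frame's x, y, z axes.
In Python, from rig import env gives the robot as it stands.
- The arm moves only by the shell command python3 -m inch 'ROWS' [OPENING] [FORCE]. ROWS is JSON, a list of rows, each an object with "delta_pos": the shift along the tool's x, y, z in m, a list of three; "dr": the turn, a rotation vector about the tool's x, y, z in rad, a list of three. In form: [{"delta_pos": [x, y, z], "dr": [ax, ay, az]}, ...]. A call has 1 to 12 rows; each row shifts and turns the commanded pose from where the row before left it, along the tool's axes as they then stand; what a row does not reach is not made up. A row lasts 1/12 s, in which the tool goes at most 41.7 mm and 7.16 degrees, less where a joint would pass 70% of its speed; a pose out of reach is approached as far as the arm can. A call is refused whole if a number of a shift passes 0.0417 or a number of a turn 0.125, either way. A call with a gripper value outside its range is refused whole. OPENING is the closure in counts, from 0 (fully open) to 255 (shut), set as the call begins (- or left out, the last holds). The fingers move at their own pace and stop on an object; FORCE is the grip in N (left out, the last holds). Time passes only in rows, so rows that do not move let the fingers close. It gives the time, the measured TCP pose, the force and the opening at its end, in the units of the state.
- env.get_state(): the state, without advancing time (a new reading comes with each control period).
- env.snapshot(name): name is "scene" or "top" or "wrist"; returns a dict with "color" (384x512x3 uint8, red, green, blue), "range_z" (384x512 float32, m along the optical axis (not along the pixel's ray), 0 where there is no reading), "intrinsics" (3x3 intrinsics, pixels), "k1" (the pictures are not rectified: a ray, as slopes to the right and down, at radius r is drawn at 1 + k1 r^2 times it, then the intrinsics apply), "rvec" (rotation vector, rad) and "tvec" (3), from world to camera coordinates, as OpenCV has them; the wrist camera has in their place "tool_from_camera" (4x4, takes a point from camera to tool coordinates, whose origin is the TCP and whose axes are the tool frame's). Camera axes: x right, y down, z forward; pixel columns grow to the right and rows downward; lengths in m; the calibration is good to about 2 mm. A picture is of the moment at which its call begins: read the wrist's pose just before it.
- env.hand_in(): hands the job in, once; it reports no verdict.
Trained networks look in the newest picture that a camera, given by its name, has taken for a name from the list of things; names that differ only in an ending like _2 or _b are one class to them, and where a whole thing is asked for, a point or a joint stands for the part that bears it (a point fixed in the world has none). Each returns a list of dicts, best first, with "score" (0 to 1); they miss things now and then, are a little off and sometimes report something else, mostly with a low value. They report only what shows in the picture. A call takes as long as a camera call. They do not tell look-alikes from the thing itself.
- env.outline_of(camera, thing): "mask" (384x512 bool, what is visible of it) and "pixel" ([column, row] in pixels, amid what is visible of it).
- env.landmark_of(camera, thing): "pixel" ([column, row] in pixels: a listed point, or the origin of a listed thing).
The state is a dict: "clock": time; "joints": joint angles; "qd": joint speeds; "joint_torque": joint torques, N m; "position": TCP position; "eef_rot": TCP orientation; "wrist_force": force on the tool from outside, world axes, zero at the start; "moment": the same for the moment, N m; "gripper_width": opening from 0.0 (shut) to 1.0 (fully open).
Only numpy, scipy, OpenCV 4.12 (cv2) and the standard library are available. Lean on these libraries where they do the work, as an engineer would, in place of code of your own. Each camera call takes 0.05 s, during which the arm holds its last target. There are 200 camera calls.

## Task

Get the drinks station ready: push both ice sticks down between the spring clips of the white ice dock, one stick to each place, until they snap fully home, and stand every toppled cup upright, mouth up, on the round red tray. Do not knock over the yellow tin.

Things in the scene. Friction and masses are not known exactly. Their poses are not given: they have to be found in the camera images.
- cup1_mid (a point): green faceted plastic tumbler (may be absent), open at one end, 100 mm long, straight-sided octagon 60 mm across the flats, 4 mm walls, 90 g; lies toppled on one flat at the start. Point: its very centre, half-way along and on its axis (30 mm above what it lies on; 50 mm above what it stands on). Its x axis runs along the cup from the closed base to the open mouth.
- cup2_mid (a point): yellow faceted plastic tumbler (may be absent), open at one end, 100 mm long, straight-sided octagon 60 mm across the flats, 4 mm walls, 90 g; lies toppled on one flat at the start. Point: its very centre, half-way along and on its axis (30 mm above what it lies on; 50 mm above what it stands on). Its x axis runs along the cup from the closed base to the open mouth.
- cup3_mid (a point): pink faceted plastic tumbler (may be absent), open at one end, 100 mm long, straight-sided octagon 60 mm across the flats, 4 mm walls, 90 g; lies toppled on one flat at the start. Point: its very centre, half-way along and on its axis (30 mm above what it lies on; 50 mm above what it stands on). Its x axis runs along the cup from the closed base to the open mouth.
- stick1_mid (a point): light-blue hard plastic ice stick with two white bands: rigid square bar 130 mm long, 34 x 34 mm, 160 g, both ends chamfered all round like a blunt pyramid (over the last 9 mm each side comes in by 13 mm, leaving an 8 x 8 mm end face). Point: its very centre. x axis along its length; all four sides and both ends are alike.
- stick2_mid (a point): light-blue hard plastic ice stick with two white bands: rigid square bar 130 mm long, 34 x 34 mm, 160 g, both ends chamfered all round like a blunt pyramid (over the last 9 mm each side comes in by 13 mm, leaving an 8 x 8 mm end face). Point: its very centre. x axis along its length; all four sides and both ends are alike.
- dock: ice dock: white plate 200 x 190 x 10 mm fixed on the table, origin under its centre, z up. Two parallel places along its x axis, 120 mm apart (y -60 and +60 mm). Each has a grey pedestal (100 mm long, 24 mm wide, top 34 mm above the table) and at each end an upright sprung steel blade with an orange inward bump. Any stick may go in either place, one to a place.
- nest1 (a point): ice dock place 1: where a stick's centre is when fully home, 51 mm above the table; x along the stick (either way round), z up. The two orange bumps are 114 mm apart, 15 mm above this point; blades end 20 mm above it. A stick pushed straight down spreads them with its chamfered ends (about 10 to 25 N) and snaps under them, its underside on the pedestal 17 mm below the point.
- nest2 (a point): ice dock place 2: where a stick's centre is when fully home, 51 mm above the table; x along the stick (either way round), z up. The two orange bumps are 114 mm apart, 15 mm above this point; blades end 20 mm above it. A stick pushed straight down spreads them with its chamfered ends (about 10 to 25 N) and snaps under them, its underside on the pedestal 17 mm below the point.
- tray_top (a point): round dark red serving tray, fixed on the table, outer diameter about 266 mm, inner 254 mm, floor 8 mm thick, rim 16 mm above the table. Point: centre of its floor surface, 8 mm above the table.
- tin_mid (a point): bystander: yellow tin with a metal lid, upright, 66 mm diameter, 66 mm tall, among the cups and sticks. Point: its centre; z axis up its axis.
- flask1_mid (a point): bystander: dark blue full flask standing fast (it does not move) behind the work area, 68 mm diameter, 145 mm tall. Point: half-way up; z axis up its axis.
- flask2_mid (a point): bystander: pale blue full flask standing fast (it does not move) behind the work area, 68 mm diameter, 145 mm tall. Point: half-way up; z axis up its axis.
Things that resemble listed ones, but are neither listed nor needed, are in the scene too. Leave any black or green look-alike of the part that bears stick2_mid alone. Leave any purple look-alike of the part that bears cup1_mid alone.

How it is judged:
By the outcome, as a careful person would: the job done as asked, in the order asked, and still so for the second after the job is handed in, with the robot touching nothing.
Of cup1, cup2, cup3 only 2 to 3 are there at a start; the rules pass over those that are not, and their reading is None.
At some moment in a run one of cup1, cup2, cup3, stick1, stick2 may be knocked a few centimetres aside while the robot is not near it.
Once in a run the grip may slacken for a moment while it holds something.
It also fails if it takes over 210 s, if anything falls off the work surface, if the arm or the gripper's body presses on something with over 40 N, if the wrist force passes 120 N, or if a joint passes its speed limit or range.

## Working session

There is one attempt and no reset: what is moved stays moved. The work goes in short steps, Python scripts to look and compute and a shell command to move; the robot and the scene stay as the last step left them, time stands still between calls to the robot, and variables do not carry over. Pictures are saved under pics/ and viewed, about 12 in all and at most 16, crops included, and the job is handed in when it is done.

```bash
ls; mkdir -p pics; cat > h.py <<'E'
import numpy as np, cv2
from rig import env
from scipy.spatial.transform import Rotation as R
def cam(s,st=None):
    if 'rvec' in s:
        Rm=cv2.Rodrigues(np.array(s['rvec'],float))[0]; t=np.array(s['tvec'],float).ravel()
        return Rm.T, -Rm.T@t
    T=np.array(s['tool_from_camera']); Rt=np.array(st['eef_rot']); p=np.array(st['position'])
    return Rt@T[:3,:3], Rt@T[:3,3]+p
def rays(s,uv):
    K=np.array(s['intrinsics'],float); k1=float(s['k1'])
    uv=np.asarray(uv,float).reshape(-1,1,2)
    n=cv2.undistortPoints(uv,K,np.array([k1,0,0,0.])).reshape(-1,2)
    return np.c_[n,np.ones(len(n))]
def cloud(s,st=None):
    h,w=s['range_z'].shape; g=np.stack(np.meshgrid(np.arange(w),np.arange(h)),-1)
    Rw,o=cam(s,st); r=rays(s,g)*s['range_z'].reshape(-1,1)
    return (r@Rw.T+o).reshape(h,w,3)
def atz(s,uv,z,st=None):
    Rw,o=cam(s,st); d=rays(s,uv)@Rw.T
    return o+d*((z-o[2])/d[:,2])[:,None]
def proj(s,P,st=None):
    Rw,o=cam(s,st); c=(np.asarray(P)-o)@Rw; n=c[:,:2]/c[:,2:]
    n=n*(1+s['k1']*(n**2).sum(1,keepdims=True)); K=np.array(s['intrinsics'])
    return n*[K[0,0],K[1,1]]+K[:2,2]
def save(img,name,scale=1.5):
    cv2.imwrite('pics/'+name,cv2.resize(cv2.cvtColor(img,cv2.COLOR_RGB2BGR),None,fx=scale,fy=scale,interpolation=cv2.INTER_CUBIC))
E
python3 - <<'E'
from h import *
st=env.get_state(); print({k:np.round(v,3).tolist() for k,v in st.items()}, env.tcp_to_grasp)
for n in ['scene','top']:
    s=env.snapshot(n); np.save(n+'.npy',s,allow_pickle=True); save(s['color'],n+'0.png')
    Rw,o=cam(s); print(n,o,Rw[:,2],s['k1'])
    for th in ['cup1_mid','cup2_mid','cup3_mid','stick1_mid','nest1','nest2','dock','tray_top','tin_mid','flask1_mid','flask2_mid']:
        z={'cup':.03,'sti':.017,'nes':.051,'doc':0,'tra':.008,'tin':.033,'fla':.0725}[th[:3]]
        for d in env.landmark_of(n,th): print(th,round(d['score'],2),np.round(d['pixel'],0),np.round(atz(s,[d['pixel']],z)[0],3))
E
```

```text
pics
{'clock': 0.0, 'joints': [-76.319, 18.349, 89.707, 0.0, 72.045, -1.147], 'qd': [0.025, 0.005, 0.003, -0.014, -0.015, 0.022], 'joint_torque': [0.003, -41.552, -23.416, 0.0, 0.008, 0.0], 'position': [0.147, -0.555, 0.231], 'eef_rot': [[0.256, -0.967, -0.0], [-0.967, -0.256, 0.002], [-0.002, -0.0, -1.0]], 'wrist_force': [0.298, -0.323, -0.63], 'moment': [0.024, -0.036, 0.007], 'gripper_width': 0.996} 0.0187
scene [ 1.17902268 -0.56043264  1.00885715] [-0.53740353  0.42880928 -0.72616806] 0.03621190234705579
cup1_mid 0.84 [212. 292.] [ 0.669 -0.288  0.03 ]
cup2_mid 0.77 [288. 230.] [0.644 0.004 0.03 ]
stick1_mid 0.74 [252. 197.] [0.461 0.014 0.017]
nest1 0.96 [136. 258.] [ 0.466 -0.394  0.051]
nest1 0.74 [164. 235.] [ 0.443 -0.295  0.051]
nest2 0.96 [136. 258.] [ 0.466 -0.394  0.051]
nest2 0.74 [164. 235.] [ 0.443 -0.295  0.051]
dock 0.89 [154. 257.] [ 0.454 -0.343  0.   ]
tray_top 0.67 [324. 155.] [0.46  0.348 0.008]
tin_mid 0.84 [269. 174.] [0.428 0.115 0.033]
flask1_mid 0.66 [348. 241.] [0.798 0.086 0.073]
flask2_mid 0.63 [292. 283.] [ 0.8   -0.125  0.073]
top [ 0.31077975 -0.009
[... 253 characters left out ...]
46  0.011 0.017]
nest1 0.8 [381. 194.] [ 0.476 -0.405  0.051]
nest1 0.69 [346. 201.] [ 0.453 -0.288  0.051]
nest1 0.64 [158. 197.] [0.471 0.331 0.051]
nest1 0.47 [296.  98.] [ 0.806 -0.131  0.051]
nest1 0.2 [258. 146.] [ 0.639 -0.001  0.051]
nest2 0.8 [381. 194.] [ 0.476 -0.405  0.051]
nest2 0.69 [346. 201.] [ 0.453 -0.288  0.051]
nest2 0.64 [158. 197.] [0.471 0.331 0.051]
nest2 0.47 [296.  98.] [ 0.806 -0.131  0.051]
nest2 0.2 [258. 146.] [ 0.639 -0.001  0.051]
dock 0.94 [361. 200.] [ 0.462 -0.35   0.   ]
tray_top 0.65 [158. 198.] [0.472 0.34  0.008]
tin_mid 0.6 [222. 205.] [0.445 0.118 0.033]
flask1_mid 0.72 [230. 100.] [0.796 0.091 0.073]
flask2_mid 0.91 [296.  98.] [ 0.8   -0.128  0.073]
```

View pics/scene0.png

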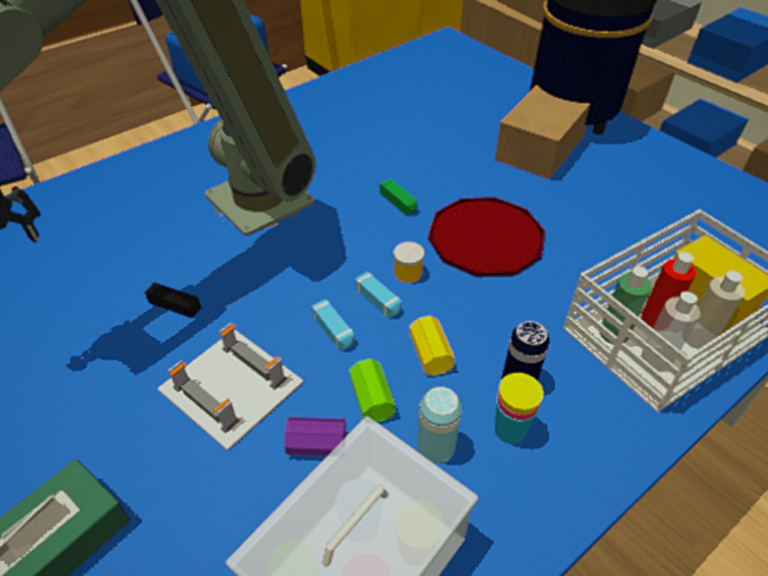

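View pics/top0.png

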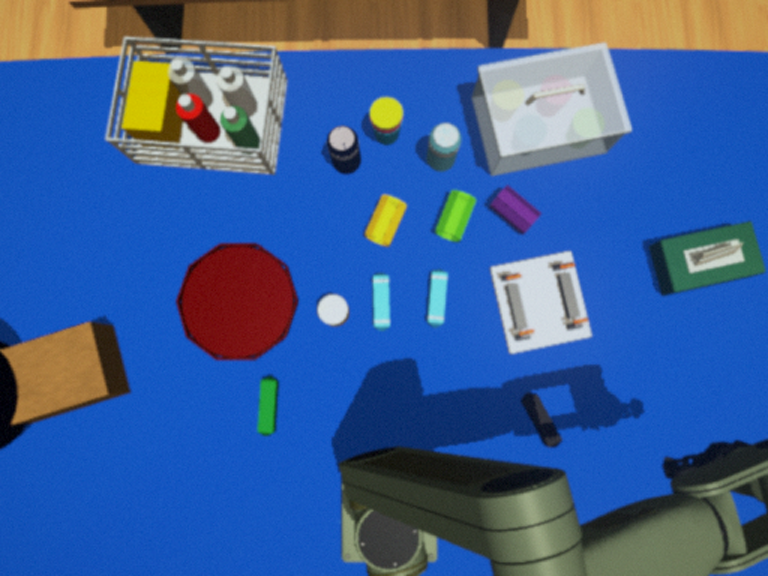

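```bash
cat > seg.py <<'E'
from h import *
HUE={'stick':(85,98,90),'green':(32,50,120),'yellow':(20,30,120)}
def find(s,st=None,zmin=.006,xyr=((.3,.72),(-.5,.25))):
    hsv=cv2.cvtColor(s['color'],cv2.COLOR_RGB2HSV); P=cloud(s,st); out=[]
    ok=(P[...,2]>zmin)&(P[...,2]<.2)&(P[...,0]>xyr[0][0])&(P[...,0]<xyr[0][1])&(P[...,1]>xyr[1][0])&(P[...,1]<xyr[1][1])
    for k,(a,b,sm) in HUE.items():
        m=((hsv[...,0]>=a)&(hsv[...,0]<=b)&(hsv[...,1]>sm)&(hsv[...,2]>80)&ok)
        if k=='stick': m|=((hsv[...,0]>=85)&(hsv[...,0]<=105)&(hsv[...,2]>150)&(hsv[...,1]>25)&ok)
        m=cv2.morphologyEx(m.astype(np.uint8),cv2.MORPH_CLOSE,np.ones((3,3)))
        n,l,stt,c=cv2.connectedComponentsWithStats(m)
        for i in range(1,n):
            if stt[i,4]<60: continue
            Q=P[(l==i)&ok]; r=cv2.minAreaRect(Q[:,:2].astype(np.float32)*1000)
            bx=cv2.boxPoints(r); e1=bx[1]-bx[0]; e2=bx[2]-bx[1]; e=e1 if np.hypot(*e1)>np.hypot(*e2) else e2
            out.append((k,stt[i,4],np.round(r[0],1),np.round(sorted(r[1]),0),round(float(np.degrees(np.arctan2(e[1],e[0]))%180),1),round(float(np.percentile(Q[:,2],95)*1000),1),np.round(c[i])))
    return out
E
python3 - <<'E'
from seg import *
for n in ['scene','top']:
    s=np.load(n+'.npy',allow_pickle=True).item()
    for o in find(s): print(n,*o)
    P=cloud(s)
    hsv=cv2.cvtColor(s['color'],cv2.COLOR_RGB2HSV)
    tray=((hsv[...,0]<8)|(hsv[...,0]>172))&(hsv[...,1]>150)&(abs(P[...,0]-.46)<.17)&(abs(P[...,1]-.34)<.17)
    print('tray',cv2.minEnclosingCircle(P[tray][:,:2].astype(np.float32)), np.median(P[tray],0))
    dk=(hsv[...,1]<60)&(hsv[...,2]>120)&(abs(P[...,2]-.01)<.006)&(abs(P[...,0]-.46)<.15)&(abs(P[...,1]+.345)<.15)
    print('dock',cv2.minAreaRect(P[dk][:,:2].astype(np.float32)*1000),np.median(P[dk],0))
    for nm,(a,b) in {'orange':(5,18)}.items():
        m=((hsv[...,0]>=a)&(hsv[...,0]<=b)&(hsv[...,1]>120)&(abs(P[...,0]-.46)<.15)&(abs(P[...,1]+.345)<.15)).astype(np.uint8)
        k,l,stt,c=cv2.connectedComponentsWithStats(m)
        for i in range(1,k):
            if stt[i,4]>4: print(nm,stt[i,4],c[i].round(),np.median(P[l==i],0).round(4),P[l==i].max(0).round(3))
    pd=(hsv[...,1]<60)&(abs(P[...,2]-.034)<.008)&(abs(P[...,0]-.46)<.15)&(abs(P[...,1]+.345)<.15)
    k,l,stt,c=cv2.connectedComponentsWithStats(pd.astype(np.uint8))
    for i in range(1,k):
        if stt[i,4]>50: print('ped',stt[i,4],cv2.minAreaRect(P[l==i][:,:2].astype(np.float32)*1000))
    t=(abs(P[...,2]-.066)<.006)&(abs(P[...,0]-.44)<.06)&(abs(P[...,1]-.117)<.06); print('tin',P[t].mean(0),t.sum())
    if n=='top':
        save(s['color'][115:235,220:370],'crop1.png',5)
E
```

```text
scene stick 456 [460.8  18.7] [ 67. 133.] 175.5 39.0 [252. 196.]
scene stick 467 [ 460.8 -111.8] [ 42. 146.] 173.3 38.4 [222. 216.]
scene green 808 [ 653.5 -155.8] [ 57. 104.] 157.8 63.5 [248. 260.]
scene yellow 181 [458.9 102.4] [20. 54.] 46.6 55.1 [272. 181.]
scene yellow 760 [644.   2.] [ 59. 103.] 156.3 63.3 [288. 230.]
tray ((0.4673631489276886, 0.33957743644714355), 0.1386001706123352) [0.4708497  0.33801623 0.01078353]
dock ((457.19622802734375, -344.584716796875), (206.03048706054688, 192.6436767578125), 10.555913925170898) [ 0.47250409 -0.34951706  0.01178756]
orange 29 [152. 220.] [ 0.3881 -0.2999  0.0712] [ 0.395 -0.284  0.076]
orange 24 [181. 241.] [ 0.5075 -0.2738  0.071 ] [ 0.514 -0.259  0.074]
orange 31 [118. 246.] [ 0.4113 -0.4173  0.0694] [ 0.416 -0.401  0.074]
orange 26 [147. 270.] [ 0.5314 -0.3928  0.0709] [ 0.535 -0.377  0.075]
ped 251 ((446.28057861328125, -287.3097839355469), (102.31884765625, 25.97617530822754), 9.74699878692627)
ped 268 ((471.13970947265625, -403.4236145019531), (100.56302642822266, 24.320249557495117), 10.968597412109375)
tin [0.44406025 0.11
[... 438 characters left out ...]
29]
dock ((458.98150634765625, -344.74713134765625), (197.70339965820312, 189.18411254882812), 11.194899559020996) [ 0.4571913  -0.34313766  0.00966205]
orange 15 [377. 177.] [ 0.5293 -0.3894  0.0709] [ 0.533 -0.377  0.076]
orange 15 [341. 184.] [ 0.5075 -0.2703  0.0681] [ 0.513 -0.261  0.073]
orange 11 [386. 214.] [ 0.4093 -0.4156  0.0683] [ 0.412 -0.401  0.074]
orange 13 [350. 221.] [ 0.3872 -0.2948  0.0686] [ 0.391 -0.282  0.073]
ped 240 ((469.2035217285156, -402.7847595214844), (100.49713134765625, 27.308841705322266), 11.056289672851562)
ped 215 ((446.447509765625, -286.510009765625), (99.59255981445312, 24.895933151245117), 10.443498611450195)
tin [0.43807908 0.11756929 0.06537694] 309
```

View pics/crop1.png

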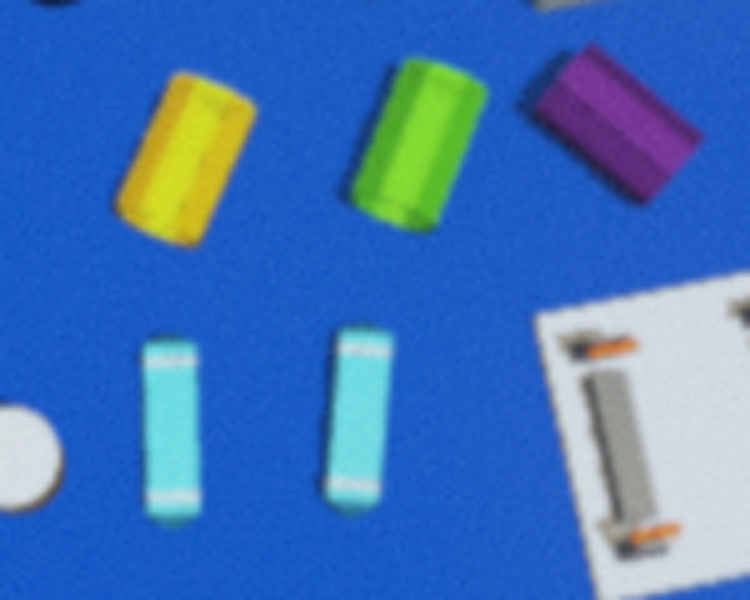

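```bash
cat > plan.py <<'E'
# usage: plan.py x y z [xaxis_deg [rotvec tilt]] : target TCP, tool down with x axis at given world angle; prints rotation first, then shift in rotated tool axes
import sys,json
from h import *
def down(a):
    a=np.radians(a); x=np.array([np.cos(a),np.sin(a),0]); z=np.array([0,0,-1.]); return np.c_[x,np.cross(z,x),z]
def plan(p,Rt,st=None):
    st=st or env.get_state(); R0=np.array(st['eef_rot']); p0=np.array(st['position'])
    rv=R.from_matrix(R0.T@Rt).as_rotvec(); d=np.array(p)-p0
    print('rot tool',rv.round(4),'rows>=',round(max(np.linalg.norm(rv)/.124,np.abs(rv).max()/.125),2),'| shift after rot',(Rt.T@d).round(4),'| shift now',(R0.T@d).round(4),'rows>=',round(np.linalg.norm(d)/.0417,2))
def show():
    st=env.get_state(); open('log.jsonl','a').write(json.dumps({k:np.asarray(v).tolist() for k,v in st.items()})+'\n')
    Rt=np.array(st['eef_rot'])
    print('t',round(st['clock'],2),'p',np.round(st['position'],4),'xang',round(float(np.degrees(np.arctan2(Rt[1,0],Rt[0,0]))),2),'z',Rt[:,2].round(3),'F',np.round(st['wrist_force'],1),'g',round(st['gripper_width'],3),'j',np.round(st['joints'],1))
    return st
if __name__=='__main__':
    a=[float(v) for v in sys.argv[1:]]; st=show()
    if len(a)>3: plan(a[:3],down(a[3]),st)
    elif a: plan(a[:3],np.array(st['eef_rot']),st)
E
python3 plan.py 0.40 -0.08 0.36 -90
python3 -c "
from h import *
s=env.snapshot('wrist');print(np.round(s['tool_from_camera'],3),s['intrinsics'])"
```

```text
t 1.2 p [ 0.1471 -0.5559  0.2313] xang -75.17 z [ 0. -0. -1.] F [-0.   0.1 -0.8] g 0.999 j [-76.3  18.3  89.6   0.   72.   -1.1]
rot tool [-0.000e+00 -1.000e-04  2.588e-01] rows>= 2.09 | shift after rot [-0.4759 -0.2529 -0.1287] | shift now [-0.3953 -0.3662 -0.1287] rows>= 13.29
[[ 1.     0.    -0.001 -0.   ]
 [ 0.     0.951  0.31  -0.08 ]
 [ 0.001 -0.31   0.951 -0.141]
 [ 0.     0.     0.     1.   ]] [[297.78067647   0.         255.48727318]
 [  0.         297.78067647 191.98223693]
 [  0.           0.           1.        ]]
```

```bash
python3 -m inch '[{"delta_pos":[0,0,-0.03],"dr":[0,0,0.0863]},{"delta_pos":[0,0,-0.03],"dr":[0,0,0.0863]},{"delta_pos":[0,0,-0.03],"dr":[0,0,0.0863]},{"delta_pos":[-0.034,-0.018,-0.003],"dr":[0,0,0]},{"delta_pos":[-0.034,-0.018,-0.003],"dr":[0,0,0]},{"delta_pos":[-0.034,-0.018,-0.003],"dr":[0,0,0]},{"delta_pos":[-0.034,-0.018,-0.003],"dr":[0,0,0]},{"delta_pos":[-0.034,-0.018,-0.003],"dr":[0,0,0]},{"delta_pos":[-0.034,-0.018,-0.003],"dr":[0,0,0]},{"delta_pos":[-0.034,-0.018,-0.003],"dr":[0,0,0]},{"delta_pos":[-0.034,-0.018,-0.003],"dr":[0,0,0]},{"delta_pos":[-0.034,-0.018,-0.003],"dr":[0,0,0]}]' 0 60
python3 -m inch '[{"delta_pos":[-0.034,-0.018,-0.003],"dr":[0,0,0]},{"delta_pos":[-0.034,-0.018,-0.003],"dr":[0,0,0]},{"delta_pos":[-0.034,-0.018,-0.003],"dr":[0,0,0]},{"delta_pos":[-0.034,-0.018,-0.003],"dr":[0,0,0]},{"delta_pos":[-0.034,-0.018,-0.003],"dr":[0,0,0]},{"delta_pos":[0,0,0],"dr":[0,0,0]},{"delta_pos":[0,0,0],"dr":[0,0,0]},{"delta_pos":[0,0,0],"dr":[0,0,0]}]'
python3 plan.py 0.40 -0.08 0.36 -90
python3 - <<'E'
from seg import *
st=env.get_state(); s=env.snapshot('wrist'); np.save('w1.npy',s,allow_pickle=True); np.save('w1st.npy',st,allow_pickle=True)
save(s['color'],'w1.png')
for o in find(s,st): print(*o)
E
```

```text
clock: 2.25
position: [0.3095, -0.2481, 0.3487]
eef_rot: [[-0.001, -1.0, 0.001], [-1.0, 0.001, -0.001], [0.001, -0.001, -1.0]]
wrist_force: [0.2, 0.4, 0.2]
gripper_width: 1.0
clock: 2.92
position: [0.399, -0.08, 0.3632]
eef_rot: [[0.001, -1.0, -0.001], [-1.0, -0.001, -0.001], [0.001, 0.001, -1.0]]
wrist_force: [-0.5, 0.0, 0.0]
gripper_width: 0.997
t 2.92 p [ 0.399  -0.08    0.3632] xang -89.96 z [-0.001 -0.001 -1.   ] F [-0.5  0.   0. ] g 0.997 j [-12.9  -0.8  94.2  -0.   86.5  77. ]
rot tool [ 0.0005 -0.0007  0.0007] rows>= 0.01 | shift after rot [-0.     -0.001   0.0032] | shift now [-0.     -0.001   0.0032] rows>= 0.08
stick 229 [ 524.4 -115.5] [18. 35.] 80.8 33.6 [280.  63.]
stick 219 [517.7  15. ] [16. 33.] 90.3 33.9 [191.  68.]
stick 1338 [ 467.7 -109.6] [35. 86.] 174.2 33.6 [275. 100.]
stick 1393 [461.5  15. ] [35. 83.] 1.0 33.9 [194. 106.]
stick 166 [ 413.2 -104. ] [16. 33.] 84.8 33.0 [271. 137.]
stick 168 [405.5  13.6] [16. 34.] 93.6 33.5 [197. 142.]
green 87 [ 602.1 -154.6] [ 9. 16.] 62.6 44.7 [309.   3.]
yellow 221 [591.6   2.4] [14. 31.] 103.4 57.2 [196.   5.]
yellow 386 [446.5  97.9] [21. 59.] 16.1 51.1 [143. 116.]
```

View pics/w1.png

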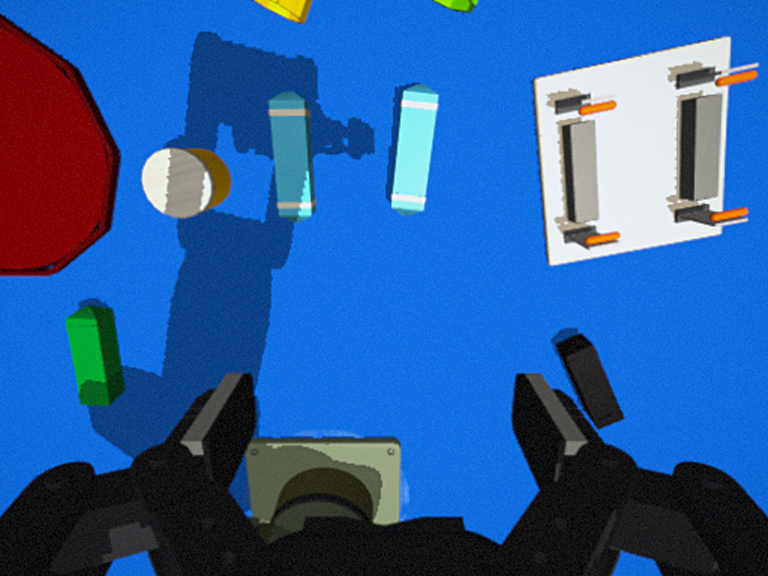

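```bash
cat > dock.py <<'E'
from h import *
def dock(s,st=None):
    P=cloud(s,st); hsv=cv2.cvtColor(s['color'],cv2.COLOR_RGB2HSV)
    near=(abs(P[...,0]-.46)<.15)&(abs(P[...,1]+.345)<.15)
    pd=(hsv[...,1]<70)&(abs(P[...,2]-.034)<.005)&near
    k,l,stt,c=cv2.connectedComponentsWithStats(pd.astype(np.uint8))
    for i in range(1,k):
        if stt[i,4]>150: print('ped',stt[i,4],[np.round(v,1) for v in cv2.minAreaRect(P[l==i][:,:2].astype(np.float32)*1000)],np.median(P[l==i][:,2]).round(4))
    dk=(hsv[...,1]<60)&(hsv[...,2]>120)&(abs(P[...,2]-.01)<.005)&near
    print('plate',[np.round(v,1) for v in cv2.minAreaRect(P[dk][:,:2].astype(np.float32)*1000)],np.median(P[dk][:,2]))
    m=((hsv[...,0]>=5)&(hsv[...,0]<=18)&(hsv[...,1]>120)&near&(P[...,2]>.05)).astype(np.uint8)
    k,l,stt,c=cv2.connectedComponentsWithStats(m)
    for i in range(1,k):
        if stt[i,4]>8: print('orange',stt[i,4],P[l==i].mean(0).round(4))
E
python3 - <<'E'
from dock import *
import plan
dock(np.load('w1.npy',allow_pickle=True).item(),np.load('w1st.npy',allow_pickle=True).item())
plan.plan([.4685,-.1097,.003],plan.down(-95.9))
E
```

```text
ped 1247 [array([ 471.1, -402.5]), array([99.9, 27.3]), np.float64(10.7)] 0.0317
ped 1103 [array([ 448.3, -285.3]), array([99.4, 26.2]), np.float64(10.4)] 0.0319
plate [array([ 460.1, -343.3]), array([199.2, 190.8]), np.float64(11.1)] 0.007866729882403556
orange 134 [ 0.5307 -0.3889  0.0674]
orange 111 [ 0.508  -0.2722  0.0677]
orange 124 [ 0.4113 -0.4122  0.0667]
orange 105 [ 0.3881 -0.2953  0.0659]
rot tool [ 0.0004 -0.0006  0.102 ] rows>= 0.82 | shift after rot [ 0.0218 -0.0724  0.3602] | shift now [ 0.0288 -0.0699  0.3602] rows>= 8.83
```

```bash
python3 -m inch '[{"delta_pos":[0,0,0],"dr":[0,0,0.102]},{"delta_pos":[0.0073,-0.0241,0.03],"dr":[0,0,0]},{"delta_pos":[0.0073,-0.0241,0.03],"dr":[0,0,0]},{"delta_pos":[0.0072,-0.0242,0.03],"dr":[0,0,0]},{"delta_pos":[0,0,0.04],"dr":[0,0,0]},{"delta_pos":[0,0,0.04],"dr":[0,0,0]},{"delta_pos":[0,0,0.04],"dr":[0,0,0]},{"delta_pos":[0,0,0.04],"dr":[0,0,0]},{"delta_pos":[0,0,0.03],"dr":[0,0,0]},{"delta_pos":[0,0,0.02],"dr":[0,0,0]},{"delta_pos":[0,0,0],"dr":[0,0,0]},{"delta_pos":[0,0,0],"dr":[0,0,0]}]' 60 60
python3 plan.py 0.4685 -0.1097 0.003 -95.9
python3 - <<'E'
from seg import *
st=env.get_state(); s=env.snapshot('wrist')
for o in find(s,st): print(*o)
P=cloud(s,st); m=(abs(P[...,2]-.033)<.006)&(abs(P[...,0]-.468)<.1)&(abs(P[...,1]+.11)<.05); print([np.round(v,1) for v in cv2.minAreaRect(P[m][:,:2].astype(np.float32)*1000)],np.median(P[m],0))
save(s['color'],'w2.png',1)
E
```

```text
clock: 3.97
position: [0.4682, -0.1103, 0.0629]
eef_rot: [[-0.105, -0.995, -0.002], [-0.995, 0.105, 0.0], [-0.0, 0.002, -1.0]]
wrist_force: [-0.3, 0.2, 0.6]
gripper_width: 0.764
t 3.97 p [ 0.4682 -0.1103  0.0629] xang -96.0 z [-0.002  0.    -1.   ] F [-0.3  0.2  0.6] g 0.764 j [-14.6  20.4 114.9  -0.   44.9  81.4]
rot tool [ 0.0021  0.0001 -0.0018] rows>= 0.02 | shift after rot [-0.0006 -0.0003  0.0599] | shift now [-0.0006 -0.0004  0.0599] rows>= 1.44
stick 1540 [ 524.5 -115.6] [17. 34.] 83.9 33.1 [255. 139.]
stick 2044 [517.5  15.2] [17. 36.] 91.7 33.2 [ 49. 171.]
stick 6654 [ 467.8 -110. ] [34. 85.] 174.3 33.2 [256. 223.]
stick 8270 [460.8 -12.4] [85. 92.] 88.7 33.4 [ 73. 244.]
stick 492 [ 416.5 -104.8] [10. 34.] 83.0 33.3 [256. 297.]
yellow 1984 [596.4  -6.9] [ 6. 23.] 155.7 43.8 [25. 20.]
[array([ 470.2, -110.4]), array([ 34.6, 117.6]), np.float64(84.4)] [ 0.47829329 -0.11085639  0.03227014]
```

View pics/w2.png

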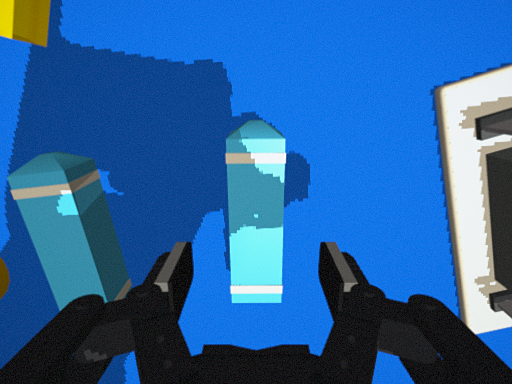

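```bash
python3 -m inch '[{"delta_pos":[-0.0005,0,0.03],"dr":[0,0,0]},{"delta_pos":[0,0,0.02],"dr":[0,0,0]},{"delta_pos":[0,0,0.0095],"dr":[0,0,0]},{"delta_pos":[0,0,0],"dr":[0,0,0]}]'
python3 -m inch '[{"delta_pos":[0,0,0],"dr":[0,0,0]},{"delta_pos":[0,0,0],"dr":[0,0,0]},{"delta_pos":[0,0,0],"dr":[0,0,0]},{"delta_pos":[0,0,0],"dr":[0,0,0]},{"delta_pos":[0,0,0],"dr":[0,0,0]},{"delta_pos":[0,0,0],"dr":[0,0,0]},{"delta_pos":[0,0,0],"dr":[0,0,0]},{"delta_pos":[0,0,0],"dr":[0,0,0]}]' 255 90
python3 plan.py 0.471 -0.402 0.16 -79
```

```text
clock: 4.35
position: [0.4689, -0.1088, 0.0037]
eef_rot: [[-0.103, -0.995, -0.001], [-0.995, 0.103, 0.0], [-0.0, 0.001, -1.0]]
wrist_force: [-1.4, -0.3, 0.5]
gripper_width: 0.765
clock: 5.02
position: [0.4705, -0.1089, 0.0056]
eef_rot: [[-0.102, -0.995, 0.004], [-0.995, 0.102, -0.001], [0.001, -0.004, -1.0]]
wrist_force: [-0.9, -1.0, 6.0]
gripper_width: 0.381
t 5.02 p [ 0.4705 -0.1089  0.0056] xang -95.84 z [ 0.004 -0.001 -1.   ] F [-0.9 -1.   6. ] g 0.381 j [-14.4  25.5 118.2  -0.   36.2  81.5]
rot tool [-0.0037 -0.0014 -0.294 ] rows>= 2.37 | shift after rot [ 0.2878  0.0554 -0.1544] | shift now [ 0.2916 -0.031  -0.154 ] rows>= 7.94
```

```bash
python3 -m inch '[{"delta_pos":[0,0,-0.036],"dr":[0,0,0]},{"delta_pos":[0,0,-0.04],"dr":[0,0,0]},{"delta_pos":[0,0,-0.04],"dr":[0,0,0]},{"delta_pos":[0,0,-0.038],"dr":[0,0,-0.098]},{"delta_pos":[0,0,0],"dr":[0,0,-0.098]},{"delta_pos":[0,0,0],"dr":[0,0,-0.098]},{"delta_pos":[0.036,0.0069,0],"dr":[0,0,0]},{"delta_pos":[0.036,0.0069,0],"dr":[0,0,0]},{"delta_pos":[0.036,0.0069,0],"dr":[0,0,0]},{"delta_pos":[0.036,0.0069,0],"dr":[0,0,0]},{"delta_pos":[0.036,0.0069,0],"dr":[0,0,0]},{"delta_pos":[0.036,0.0069,0],"dr":[0,0,0]}]'
python3 -m inch '[{"delta_pos":[0.036,0.0069,0],"dr":[0,0,0]},{"delta_pos":[0.036,0.0069,0],"dr":[0,0,0]},{"delta_pos":[0,0,0],"dr":[0,0,0]},{"delta_pos":[0,0,0],"dr":[0,0,0]}]'
python3 plan.py 0.471 -0.402 0.16 -79
cat > inhand.py <<'E'
from seg import *
import plan
def inhand(name=None):
    st=env.get_state(); s=env.snapshot('wrist'); P=cloud(s,st); T=(P-np.array(st['position']))@np.array(st['eef_rot'])
    hsv=cv2.cvtColor(s['color'],cv2.COLOR_RGB2HSV)
    m=(hsv[...,0]>=80)&(hsv[...,0]<=102)&(hsv[...,1]>60)&(abs(T[...,2])<.05)&(abs(T[...,1])<.09)&(abs(T[...,0])<.03)
    print('n',m.sum(),'tool y range',np.percentile(T[m][:,1],[.5,99.5]).round(4),'x',np.percentile(T[m][:,0],[2,98]).round(4),'topz',np.percentile(T[m][:,2],[5,20,50]).round(4))
    q=T[m]; q=q[q[:,2]<np.percentile(q[:,2],30)+.004]; print('x=f(y)',np.polyfit(q[:,1],q[:,0],1).round(3),'z=f(y)',np.polyfit(q[:,1],q[:,2],1).round(4))
    if name: save(s['color'],name,1)
    return s,st
if __name__=='__main__':
    from dock import dock
    s,st=inhand('w3.png'); dock(s,st)
E
python3 inhand.py
```

```text
clock: 6.02
position: [0.4693, -0.3301, 0.1589]
eef_rot: [[0.191, -0.982, 0.001], [-0.982, -0.191, -0.001], [0.001, -0.001, -1.0]]
wrist_force: [-0.4, 0.9, -1.4]
gripper_width: 0.383
clock: 6.35
position: [0.4694, -0.4034, 0.1581]
eef_rot: [[0.188, -0.982, 0.001], [-0.982, -0.188, -0.0], [0.0, -0.0, -1.0]]
wrist_force: [0.3, 0.0, -1.5]
gripper_width: 0.381
t 6.35 p [ 0.4694 -0.4034  0.1581] xang -79.17 z [ 0.001 -0.    -1.   ] F [ 0.3  0.  -1.5] g 0.381 j [-41.7  25.2  89.9   0.   64.9  37.4]
rot tool [-0.0004 -0.0005 -0.003 ] rows>= 0.02 | shift after rot [-0.001  -0.0019 -0.0019] | shift now [-0.0011 -0.0019 -0.0019] rows>= 0.07
n 14809 tool y range [-0.0626  0.0351] x [-0.0166  0.0162] topz [-0.0275 -0.027  -0.0265]
x=f(y) [ 0.001 -0.   ] z=f(y) [-0.0079 -0.0268]
ped 2915 [array([ 448. , -285.2]), array([100.3,  26.2]), np.float64(10.9)] 0.0323
ped 207 [array([ 517.1, -393.9]), array([ 7.7, 24.2]), np.float64(9.0)] 0.0323
ped 163 [array([ 381.7, -298.2]), array([ 3.4, 31.6]), np.float64(6.5)] 0.0341
plate [array([ 459.9, -343.6]), array([198.7, 189.7]), np.float64(11.1)] 0.008350156262494163
orange 407 [ 0.5313 -0.3901  0.0681]
orange 426 [ 0.5084 -0.2757  0.0696]
orange 318 [ 0.3906 -0.2988  0.0689]
```

View pics/w3.png

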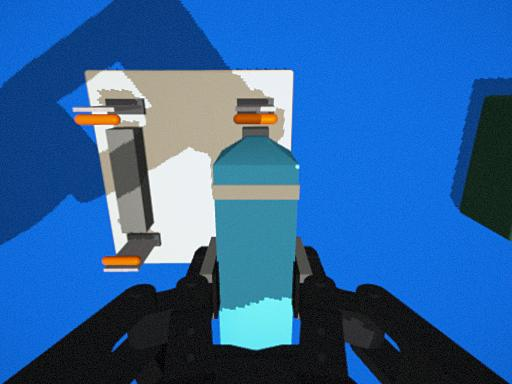

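```bash
python3 -m inch '[{"delta_pos":[-0.0005,-0.0037,0.02],"dr":[0,0,0]},{"delta_pos":[0,0,0.03],"dr":[0,0,0]},{"delta_pos":[0,0,0.02],"dr":[0,0,0]},{"delta_pos":[0,0,0],"dr":[0,0,0]},{"delta_pos":[0,0,0],"dr":[0,0,0]}]' 255 110
python3 plan.py 0.4729 -0.4022 0.0396 -79; python3 inhand.py
```

```text
clock: 6.82
position: [0.4731, -0.3989, 0.0876]
eef_rot: [[0.192, -0.981, -0.002], [-0.981, -0.192, 0.002], [-0.002, 0.001, -1.0]]
wrist_force: [0.3, 0.3, -1.5]
gripper_width: 0.379
t 6.82 p [ 0.4731 -0.3989  0.0876] xang -78.92 z [-0.002  0.002 -1.   ] F [ 0.3  0.3 -1.5] g 0.379 j [-41.2  28.9  94.7   0.   56.4  37.7]
rot tool [0.0013 0.0018 0.0013] rows>= 0.02 | shift after rot [0.0032 0.0008 0.048 ] | shift now [0.0033 0.0008 0.048 ] rows>= 1.15
n 14841 tool y range [-0.0624  0.0353] x [-0.0165  0.0162] topz [-0.0275 -0.0269 -0.0264]
x=f(y) [-0.001 -0.   ] z=f(y) [-0.0078 -0.0267]
ped 4784 [array([ 447.8, -285.6]), array([100.7,  25.9]), np.float64(11.3)] 0.0324
ped 223 [array([ 381.4, -294.7]), array([ 2.1, 21.8]), np.float64(12.0)] 0.0337
plate [array([ 465.4, -343.1]), array([187.7, 189.6]), np.float64(11.1)] 0.008353181138249788
orange 876 [ 0.5086 -0.2757  0.0684]
orange 502 [ 0.5327 -0.3925  0.0695]
orange 348 [ 0.3947 -0.295   0.0727]
```

```bash
python3 -m inch '[{"delta_pos":[0.0025,0.0005,0.008],"dr":[0,0,0]},{"delta_pos":[0,0,0],"dr":[0,0,0]},{"delta_pos":[0,0,0],"dr":[0,0,0]}]'
python3 -m inch '[{"delta_pos":[0,0,0.01],"dr":[0,0,0]},{"delta_pos":[0,0,0.01],"dr":[0,0,0]},{"delta_pos":[0,0,0],"dr":[0,0,0]}]'
python3 plan.py 0.4729 -0.403 0.0396 -79
```

```text
clock: 7.12
position: [0.4735, -0.4033, 0.0805]
eef_rot: [[0.191, -0.982, 0.001], [-0.982, -0.191, -0.001], [0.001, -0.001, -1.0]]
wrist_force: [0.1, 0.0, -1.9]
gripper_width: 0.377
clock: 7.37
position: [0.4732, -0.4029, 0.0588]
eef_rot: [[0.19, -0.982, -0.0], [-0.982, -0.19, 0.001], [-0.001, -0.0, -1.0]]
wrist_force: [0.8, 1.0, -1.5]
gripper_width: 0.377
t 7.37 p [ 0.4732 -0.4029  0.0588] xang -79.03 z [-0.     0.001 -1.   ] F [ 0.8  1.  -1.5] g 0.377 j [-41.5  30.9  96.1   0.   53.   37.5]
rot tool [-0.      0.0005 -0.0005] rows>= 0.01 | shift after rot [0.     0.0003 0.0192] | shift now [0.     0.0003 0.0192] rows>= 0.46
```

```bash
python3 -m inch '[{"delta_pos":[0,0,0.006],"dr":[0,0,0]},{"delta_pos":[0,0,0.006],"dr":[0,0,0]},{"delta_pos":[0,0,0],"dr":[0,0,0]}]'
python3 -m inch '[{"delta_pos":[0,0,0.005],"dr":[0,0,0]},{"delta_pos":[0,0,0.004],"dr":[0,0,0]},{"delta_pos":[0,0,0],"dr":[0,0,0]},{"delta_pos":[0,0,0],"dr":[0,0,0]}]'
python3 plan.py 0.4729 -0.403 0.0396 -79;python3 inhand.py
```

```text
clock: 7.62
position: [0.4722, -0.4022, 0.0458]
eef_rot: [[0.191, -0.982, -0.003], [-0.982, -0.191, 0.003], [-0.003, 0.002, -1.0]]
wrist_force: [-0.7, 0.2, -3.3]
gripper_width: 0.374
clock: 7.95
position: [0.4732, -0.4031, 0.0398]
eef_rot: [[0.191, -0.982, 0.0], [-0.982, -0.191, -0.0], [0.0, -0.0, -1.0]]
wrist_force: [-3.0, 1.8, 5.6]
gripper_width: 0.377
t 7.95 p [ 0.4732 -0.4031  0.0398] xang -79.0 z [ 0. -0. -1.] F [-3.   1.8  5.6] g 0.377 j [-41.5  32.1  97.2  -0.   50.7  37.5]
rot tool [-0.     -0.0003 -0.    ] rows>= 0.0 | shift after rot [-0.0002  0.0002  0.0002] | shift now [-0.0002  0.0002  0.0002] rows>= 0.01
n 13569 tool y range [-0.0621  0.0358] x [-0.0167  0.0163] topz [-0.0275 -0.027  -0.0265]
x=f(y) [ 0. -0.] z=f(y) [-0.0023 -0.0268]
ped 7752 [array([ 447.5, -285.7]), array([101.5,  25.9]), np.float64(10.7)] 0.0324
plate [array([ 459.6, -344.4]), array([199.7, 189.1]), np.float64(11.0)] 0.008374821073519778
orange 1574 [ 0.5323 -0.3906  0.0686]
orange 13 [ 0.4155 -0.3035  0.0824]
```

```bash
python3 -m inch '[{"delta_pos":[0,0,0.003],"dr":[0,0,0]},{"delta_pos":[0,0,0],"dr":[0,0,0]},{"delta_pos":[0,0,0],"dr":[0,0,0]}]'
python3 plan.py
python3 -m inch '[{"delta_pos":[0,0,-0.003],"dr":[0,0,0]},{"delta_pos":[0,0,0],"dr":[0,0,0]},{"delta_pos":[0,0,0],"dr":[0,0,0]},{"delta_pos":[0,0,0],"dr":[0,0,0]}]' 60
python3 -m inch '[{"delta_pos":[0,0,-0.02],"dr":[0,0,0]},{"delta_pos":[0,0,-0.03],"dr":[0,0,0]},{"delta_pos":[0,0,-0.04],"dr":[0,0,0]},{"delta_pos":[0,0,-0.04],"dr":[0,0,0]},{"delta_pos":[0,0,-0.02],"dr":[0,0,0]},{"delta_pos":[0,0,0],"dr":[0,0,0]},{"delta_pos":[0,0,0],"dr":[0,0,0]}]'
python3 - <<'E'
from seg import *
import plan
st=plan.show(); s=env.snapshot('wrist'); P=cloud(s,st)
for o in find(s,st): print(*o)
save(s['color'],'w4.png',1)
plan.plan([.461,.0147,.15],plan.down(-89.3))
s=env.snapshot('top')
for o in find(s): print(*o)
E
```

```text
clock: 8.25
position: [0.4732, -0.4031, 0.0397]
eef_rot: [[0.191, -0.982, 0.001], [-0.982, -0.191, -0.001], [0.001, -0.001, -1.0]]
wrist_force: [-6.3, 4.2, 22.5]
gripper_width: 0.375
t 8.25 p [ 0.4732 -0.4031  0.0397] xang -79.0 z [ 0.001 -0.001 -1.   ] F [-6.3  4.2 22.5] g 0.375 j [-41.5  32.1  97.2  -0.   50.6  37.5]
clock: 8.58
position: [0.4732, -0.403, 0.0383]
eef_rot: [[0.191, -0.982, -0.0], [-0.982, -0.191, 0.0], [-0.0, 0.0, -1.0]]
wrist_force: [0.1, 0.2, 0.0]
gripper_width: 0.766
clock: 9.17
position: [0.4737, -0.4034, 0.1896]
eef_rot: [[0.191, -0.982, 0.002], [-0.982, -0.191, -0.002], [0.002, -0.001, -1.0]]
wrist_force: [-0.4, -0.2, -0.9]
gripper_width: 0.761
t 9.17 p [ 0.4737 -0.4034  0.1896] xang -79.0 z [ 0.002 -0.002 -1.   ] F [-0.4 -0.2 -0.9] g 0.761 j [-41.5  24.   86.9  -0.   68.9  37.5]
stick 454 [ 523.1 -393.2] [10. 33.] 101.2 67.3 [255. 131.]
stick 3221 [ 458.4 -404.8] [ 41. 111.] 9.8 67.2 [255. 185.]
stick 285 [ 405.  -415.3] [37. 40.] 11.3 67.3 [255. 239.]
rot tool [0.001  0.001  0.1797] rows>= 1.45 | shift after rot [-0.4175  0.0069  0.0379] | shift now [-0.412  -0.0679  0.0383] rows>= 10.06
stick 97 [ 485.  -394.6] [24. 78.] 9.1 71.6 [378. 191.]
stick 357 [462.4  14. ] [ 36. 120.] 4.0 38.3 [254. 200.]
green 381 [ 650.  -153.1] [48. 97.] 157.4 62.9 [304. 143.]
yellow 169 [648.8  21.2] [23. 98.] 158.2 62.0 [251. 145.]
yellow 188 [632.7 -14.2] [21. 98.] 156.5 61.5 [262. 148.]
```

View pics/w4.png

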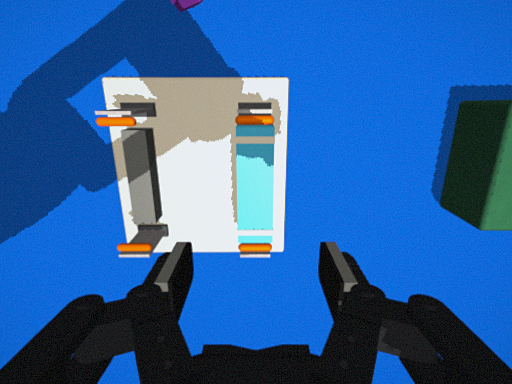

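```bash
python3 -m inch '[{"delta_pos":[0,0,0],"dr":[0,0,0.09]},{"delta_pos":[0,0,0],"dr":[0,0,0.09]},{"delta_pos":[-0.038,0.0006,0],"dr":[0,0,0]},{"delta_pos":[-0.038,0.0006,0],"dr":[0,0,0]},{"delta_pos":[-0.038,0.0006,0],"dr":[0,0,0]},{"delta_pos":[-0.038,0.0006,0],"dr":[0,0,0]},{"delta_pos":[-0.038,0.0006,0],"dr":[0,0,0]},{"delta_pos":[-0.038,0.0006,0],"dr":[0,0,0]},{"delta_pos":[-0.038,0.0006,0],"dr":[0,0,0]},{"delta_pos":[-0.038,0.0006,0.01],"dr":[0,0,0]},{"delta_pos":[-0.038,0.0006,0.03],"dr":[0,0,0]},{"delta_pos":[-0.038,0.0006,0.03],"dr":[0,0,0]}]' 85
python3 -m inch '[{"delta_pos":[-0.0375,0.0006,0.02],"dr":[0,0,0]},{"delta_pos":[0,0,0.02],"dr":[0,0,0]},{"delta_pos":[0,0,0],"dr":[0,0,0]},{"delta_pos":[0,0,0],"dr":[0,0,0]}]'
python3 - <<'E'
from seg import *
import plan
st=plan.show(); s=env.snapshot('wrist'); P=cloud(s,st)
for o in find(s,st): print(*o)
m=(abs(P[...,2]-.033)<.004)&(abs(P[...,0]-.462)<.1)&(abs(P[...,1]-.0147)<.05); print([np.round(v,1) for v in cv2.minAreaRect(P[m][:,:2].astype(np.float32)*1000)],np.median(P[m],0))
plan.plan([.461,.0147,.003],plan.down(-89.3))
E
```

```text
clock: 10.27
position: [0.4623, -0.032, 0.1257]
eef_rot: [[0.012, -1.0, -0.0], [-1.0, -0.012, -0.0], [0.0, 0.0, -1.0]]
wrist_force: [1.4, -0.5, -0.7]
gripper_width: 0.669
clock: 10.6
position: [0.4605, 0.0032, 0.0858]
eef_rot: [[0.013, -1.0, -0.005], [-1.0, -0.013, -0.0], [0.0, 0.005, -1.0]]
wrist_force: [0.3, -0.2, 1.7]
gripper_width: 0.669
t 10.6 p [0.4605 0.0032 0.0858] xang -89.26 z [-0.005 -0.    -1.   ] F [ 0.3 -0.2  1.7] g 0.669 j [ -1.   17.  115.8  -0.   47.5  88.3]
stick 1230 [517.8  15. ] [17. 35.] 89.4 33.1 [239. 132.]
stick 5436 [460.8  14.4] [35. 85.] 0.7 33.2 [240. 208.]
stick 406 [408.7  14.1] [ 9. 34.] 90.0 33.1 [241. 277.]
yellow 367 [592.    2.3] [ 9. 16.] 67.9 43.8 [261.   7.]
yellow 3078 [455.  104.8] [25. 61.] 46.6 51.2 [117. 215.]
[array([462.2,  14.6]), array([116. ,  34.8]), np.float64(0.8)] [0.46965847 0.01452181 0.03222829]
rot tool [ 0.0019 -0.0003 -0.0006] rows>= 0.02 | shift after rot [-0.0121  0.0006  0.084 ] | shift now [-0.0121  0.0005  0.084 ] rows>= 2.04
```

```bash
python3 -m inch '[{"delta_pos":[-0.0117,0.0003,0.01],"dr":[0,0,0]},{"delta_pos":[0,0,0.03],"dr":[0,0,0]},{"delta_pos":[0,0,0.025],"dr":[0,0,0]},{"delta_pos":[0,0,0.016],"dr":[0,0,0]},{"delta_pos":[0,0,0],"dr":[0,0,0]},{"delta_pos":[0,0,0],"dr":[0,0,0]}]'
python3 -m inch '[{"delta_pos":[0,0,0],"dr":[0,0,0]},{"delta_pos":[0,0,0],"dr":[0,0,0]},{"delta_pos":[0,0,0],"dr":[0,0,0]},{"delta_pos":[0,0,0],"dr":[0,0,0]},{"delta_pos":[0,0,0],"dr":[0,0,0]},{"delta_pos":[0,0,0],"dr":[0,0,0]},{"delta_pos":[0,0,0],"dr":[0,0,0]}]' 255 110
python3 plan.py 0.4485 -0.2848 0.16 -79
```

```text
clock: 11.15
position: [0.4622, 0.0137, 0.007]
eef_rot: [[0.01, -1.0, 0.0], [-1.0, -0.01, -0.0], [0.0, -0.0, -1.0]]
wrist_force: [-0.7, 1.0, 0.1]
gripper_width: 0.669
clock: 11.73
position: [0.4631, 0.0143, 0.0085]
eef_rot: [[0.012, -1.0, 0.004], [-1.0, -0.012, -0.001], [0.001, -0.004, -1.0]]
wrist_force: [-0.6, -3.0, 4.1]
gripper_width: 0.377
t 11.73 p [0.4631 0.0143 0.0085] xang -89.32 z [ 0.004 -0.001 -1.   ] F [-0.6 -3.   4.1] g 0.377 j [ 4.000e-01  2.400e+01  1.206e+02 -1.000e-01  3.520e+01  8.970e+01]
rot tool [-0.0039 -0.0009 -0.1801] rows>= 1.45 | shift after rot [ 0.2908  0.0714 -0.1515] | shift now [ 0.2989  0.0175 -0.1514] rows>= 8.05
```

```bash
python3 -m inch '[{"delta_pos":[0,0,-0.036],"dr":[0,0,0]},{"delta_pos":[0,0,-0.04],"dr":[0,0,0]},{"delta_pos":[0,0,-0.04],"dr":[0,0,-0.09]},{"delta_pos":[0,0,-0.036],"dr":[0,0,-0.09]},{"delta_pos":[0.0323,0.0079,0],"dr":[0,0,0]},{"delta_pos":[0.0323,0.0079,0],"dr":[0,0,0]},{"delta_pos":[0.0323,0.0079,0],"dr":[0,0,0]},{"delta_pos":[0.0323,0.0079,0],"dr":[0,0,0]},{"delta_pos":[0.0323,0.0079,0],"dr":[0,0,0]},{"delta_pos":[0.0323,0.0079,0],"dr":[0,0,0]},{"delta_pos":[0.0323,0.0079,0],"dr":[0,0,0]},{"delta_pos":[0.0323,0.0079,0],"dr":[0,0,0]}]'
python3 -m inch '[{"delta_pos":[0.0323,0.0079,0],"dr":[0,0,0]},{"delta_pos":[0,0,0],"dr":[0,0,0]},{"delta_pos":[0,0,0],"dr":[0,0,0]},{"delta_pos":[0,0,0],"dr":[0,0,0]}]'
python3 plan.py 0.4485 -0.2848 0.042 -79; python3 inhand.py
```

```text
clock: 12.73
position: [0.4484, -0.2528, 0.1598]
eef_rot: [[0.19, -0.982, 0.002], [-0.982, -0.19, -0.001], [0.001, -0.001, -1.0]]
wrist_force: [0.4, 0.2, -2.2]
gripper_width: 0.376
clock: 13.07
position: [0.4469, -0.2839, 0.159]
eef_rot: [[0.19, -0.982, 0.0], [-0.982, -0.19, 0.0], [-0.0, -0.0, -1.0]]
wrist_force: [0.0, -0.1, -1.0]
gripper_width: 0.378
t 13.07 p [ 0.4469 -0.2839  0.159 ] xang -79.05 z [ 0.  0. -1.] F [ 0.  -0.1 -1. ] g 0.378 j [-33.7  17.6 101.9   0.   60.5  45.4]
rot tool [-0.0002  0.0003 -0.0009] rows>= 0.01 | shift after rot [ 0.0012 -0.0014  0.117 ] | shift now [ 0.0013 -0.0014  0.117 ] rows>= 2.81
n 14551 tool y range [-0.0624  0.0381] x [-0.0166  0.0161] topz [-0.0247 -0.0242 -0.0237]
x=f(y) [ 0.002 -0.   ] z=f(y) [-0.008 -0.024]
ped 153 [array([ 495.2, -275.9]), array([ 6.9, 24.1]), np.float64(4.1)] 0.0321
plate [array([ 459.5, -343.7]), array([199.2, 189.2]), np.float64(11.0)] 0.00810921474907017
orange 377 [ 0.5319 -0.3893  0.0682]
orange 376 [ 0.5081 -0.2724  0.0689]
orange 256 [ 0.4137 -0.4101  0.0717]
```

```bash
python3 -m inch '[{"delta_pos":[0.002,-0.003,0.02],"dr":[0,0,0]},{"delta_pos":[0,0,0.03],"dr":[0,0,0]},{"delta_pos":[0,0,0.024],"dr":[0,0,0]},{"delta_pos":[0,0,0],"dr":[0,0,0]},{"delta_pos":[0,0,0],"dr":[0,0,0]}]'
python3 plan.py 0.4503 -0.2853 0.0425 -79
```

```text
clock: 13.53
position: [0.4502, -0.2842, 0.0842]
eef_rot: [[0.192, -0.981, -0.002], [-0.981, -0.192, 0.001], [-0.002, 0.002, -1.0]]
wrist_force: [0.4, -0.1, -0.8]
gripper_width: 0.372
t 13.53 p [ 0.4502 -0.2842  0.0842] xang -78.92 z [-0.002  0.001 -1.   ] F [ 0.4 -0.1 -0.8] g 0.372 j [-33.5  22.6 106.9   0.   50.7  45.4]
rot tool [0.0018 0.0018 0.0015] rows>= 0.02 | shift after rot [0.0011 0.0001 0.0417] | shift now [0.0012 0.0001 0.0417] rows>= 1.0
```

```bash
python3 -m inch '[{"delta_pos":[0.0008,0,0.01],"dr":[0,0,0]},{"delta_pos":[0,0,0.01],"dr":[0,0,0]},{"delta_pos":[0,0,0.008],"dr":[0,0,0]},{"delta_pos":[0,0,0],"dr":[0,0,0]}]'
python3 -m inch '[{"delta_pos":[0,0,0.006],"dr":[0,0,0]},{"delta_pos":[0,0,0.005],"dr":[0,0,0]},{"delta_pos":[0,0,0.004],"dr":[0,0,0]},{"delta_pos":[0,0,0],"dr":[0,0,0]},{"delta_pos":[0,0,0],"dr":[0,0,0]}]'
python3 plan.py 0.4503 -0.2853 0.0425 -79;python3 inhand.py
```

```text
clock: 13.87
position: [0.451, -0.2869, 0.0574]
eef_rot: [[0.191, -0.982, 0.001], [-0.982, -0.191, -0.002], [0.002, -0.001, -1.0]]
wrist_force: [-2.4, -1.7, 0.1]
gripper_width: 0.375
clock: 14.28
position: [0.4544, -0.2876, 0.044]
eef_rot: [[0.19, -0.982, 0.008], [-0.982, -0.19, -0.004], [0.005, -0.007, -1.0]]
wrist_force: [1.6, 0.0, 8.0]
gripper_width: 0.379
t 14.28 p [ 0.4544 -0.2876  0.044 ] xang -79.02 z [ 0.008 -0.004 -1.   ] F [1.6 0.  8. ] g 0.379 j [-3.360e+01  2.570e+01  1.091e+02  1.000e-01  4.480e+01  4.530e+01]
rot tool [-0.007  -0.005  -0.0003] rows>= 0.07 | shift after rot [-0.003   0.0036  0.0015] | shift now [-0.003   0.0036  0.0014] rows>= 0.12
n 13632 tool y range [-0.0631  0.0386] x [-0.0166  0.0162] topz [-0.0276 -0.0266 -0.0255]
x=f(y) [-0.002 -0.   ] z=f(y) [ 0.0371 -0.0252]
plate [array([ 459.8, -342. ]), array([198.7, 185.8]), np.float64(10.9)] 0.008203251996805355
orange 1456 [ 0.5128 -0.2725  0.0689]
orange 195 [ 0.5288 -0.3754  0.0658]
```

```bash
python3 -m inch '[{"delta_pos":[0,0,0.003],"dr":[0,0,0]},{"delta_pos":[0,0,0.002],"dr":[0,0,0]},{"delta_pos":[0,0,0],"dr":[0,0,0]},{"delta_pos":[0,0,0],"dr":[0,0,0]}]'
python3 plan.py; python3 inhand.py
```

```text
clock: 14.67
position: [0.4551, -0.2877, 0.0412]
eef_rot: [[0.19, -0.982, 0.01], [-0.982, -0.19, -0.004], [0.006, -0.009, -1.0]]
wrist_force: [3.0, 4.3, 23.4]
gripper_width: 0.376
t 14.67 p [ 0.4551 -0.2877  0.0412] xang -79.07 z [ 0.01  -0.004 -1.   ] F [ 3.   4.3 23.4] g 0.376 j [-3.360e+01  2.590e+01  1.092e+02  1.000e-01  4.430e+01  4.540e+01]
n 13549 tool y range [-0.0625  0.0367] x [-0.0166  0.0164] topz [-0.0262 -0.0256 -0.0251]
x=f(y) [-0.003 -0.   ] z=f(y) [-0.0078 -0.0254]
ped 186 [array([ 538.4, -387.5]), array([ 3. , 27.1]), np.float64(13.0)] 0.034
plate [array([ 459.6, -341.7]), array([198.4, 184.8]), np.float64(11.0)] 0.008209971762569476
orange 1578 [ 0.5133 -0.2724  0.0684]
orange 121 [ 0.5286 -0.3751  0.0652]
```

```bash
python3 -m inch '[{"delta_pos":[0,0,-0.004],"dr":[0,0,0]},{"delta_pos":[0,0,0],"dr":[0,0,0]},{"delta_pos":[0,0,0],"dr":[0,0,0]},{"delta_pos":[0,0,0],"dr":[0,0,0]},{"delta_pos":[0,0,0],"dr":[0,0,0]}]' 60
python3 -m inch '[{"delta_pos":[0,0,-0.02],"dr":[0,0,0]},{"delta_pos":[0,0,-0.03],"dr":[0,0,0]},{"delta_pos":[0,0,-0.04],"dr":[0,0,0]},{"delta_pos":[0,0,-0.04],"dr":[0,0,0]},{"delta_pos":[0,0,-0.02],"dr":[0,0,0]},{"delta_pos":[0,0,0],"dr":[0,0,0]},{"delta_pos":[0,0,0],"dr":[0,0,0]}]'
python3 - <<'E'
from seg import *
from dock import dock
import plan
st=plan.show(); s=env.snapshot('wrist'); P=cloud(s,st)
for o in find(s,st): print(*o)
dock(s,st)
for c in ([.4481,-.285],[.4714,-.4025]):
    u=np.array([.9816,.1908]); a=(P[...,:2]-c)@u; b=(P[...,:2]-c)@np.array([-u[1],u[0]])
    m=(abs(b)<.012)&(P[...,2]>.06)&(P[...,2]<.08)
    for lo in (-.045,-.015,.015): 
        q=m&(a>lo)&(a<lo+.03); print(c,lo,np.median(P[q][:,2]).round(4),q.sum())
save(s['color'],'w5.png',1)
E
```

```text
clock: 15.13
position: [0.4505, -0.2862, 0.04]
eef_rot: [[0.191, -0.982, -0.001], [-0.982, -0.191, 0.001], [-0.001, 0.001, -1.0]]
wrist_force: [0.1, -0.5, -0.4]
gripper_width: 0.766
clock: 15.72
position: [0.451, -0.2866, 0.1911]
eef_rot: [[0.191, -0.982, 0.002], [-0.982, -0.191, -0.001], [0.001, -0.001, -1.0]]
wrist_force: [-0.3, 0.1, -0.6]
gripper_width: 0.765
t 15.72 p [ 0.451  -0.2866  0.1911] xang -79.01 z [ 0.002 -0.001 -1.   ] F [-0.3  0.1 -0.6] g 0.765 j [-33.7  16.3  98.6  -0.   64.9  45.3]
stick 571 [ 524.2 -392.8] [12. 36.] 101.8 67.0 [384. 129.]
stick 425 [ 501.  -275.9] [13. 38.] 108.5 67.3 [257. 129.]
stick 4184 [ 470.6 -403.3] [36. 85.] 11.3 67.1 [378. 184.]
stick 3192 [ 446. -287.] [38. 91.] 10.8 67.2 [257. 184.]
stick 332 [ 416.5 -414. ] [21. 35.] 108.7 67.1 [373. 238.]
stick 282 [ 383.4 -299.6] [34. 42.] 5.8 67.2 [257. 237.]
plate [array([ 459.4, -343.3]), array([199.6, 188.9]), np.float64(10.9)] 0.008085017522024535
orange 304 [ 0.5104 -0.272   0.0679]
orange 268 [ 0.5318 -0.3879  0.0697]
orange 176 [ 0.3887 -0.2964  0.067 ]
orange 204 [ 0.4113 -0.4127  0.067 ]
[0.4481, -0.285] -0.045 0.0661 707
[0.4481, -0.285] -0.015 0.0661 785
[0.4481, -0.285] 0.015 0.0662 858
[0.4714, -0.4025] -0.045 0.0662 733
[0.4714, -0.4025] -0.015 0.0659 796
[0.4714, -0.4025] 0.015 0.0661 883
```

View pics/w5.png

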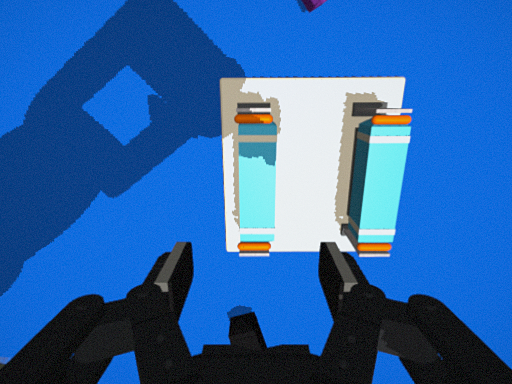

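```bash
python3 -m inch '[{"delta_pos":[-0.0323,-0.0147,-0.0183],"dr":[0,0,0]},{"delta_pos":[-0.0323,-0.0147,-0.0183],"dr":[0,0,0]},{"delta_pos":[-0.0323,-0.0147,-0.0183],"dr":[0,0,0]},{"delta_pos":[-0.0323,-0.0147,-0.0183],"dr":[0,0,0]},{"delta_pos":[-0.0323,-0.0147,-0.0183],"dr":[0,0,0]},{"delta_pos":[-0.0323,-0.0147,-0.0183],"dr":[0,0,0]},{"delta_pos":[0,0,0],"dr":[0,0,0]},{"delta_pos":[0,0,0],"dr":[0,0,0]},{"delta_pos":[0,0,0],"dr":[0,0,0]}]' 0
python3 - <<'E'
from seg import *
import plan
st=plan.show(); s=env.snapshot('wrist'); P=cloud(s,st); np.save('w6.npy',s,allow_pickle=True); np.save('w6st.npy',st,allow_pickle=True)
for o in find(s,st,xyr=((.55,.75),(-.3,.2))): print(*o)
save(s['color'],'w6.png',1.5)
E
```

```text
clock: 16.52
position: [0.4995, -0.0796, 0.2981]
eef_rot: [[0.191, -0.982, -0.004], [-0.982, -0.191, -0.0], [-0.001, 0.004, -1.0]]
wrist_force: [-0.4, 0.3, -0.0]
gripper_width: 1.0
t 16.52 p [ 0.4995 -0.0796  0.2981] xang -78.98 z [-0.004 -0.    -1.   ] F [-0.4  0.3 -0. ] g 1.0 j [-10.3  10.   91.3  -0.1  78.9  68.7]
green 4687 [ 652.4 -152.6] [ 60. 100.] 157.5 59.4 [342.  42.]
yellow 4040 [643.1   3.8] [ 61. 100.] 155.8 59.6 [210.  32.]
```

View pics/w6.png

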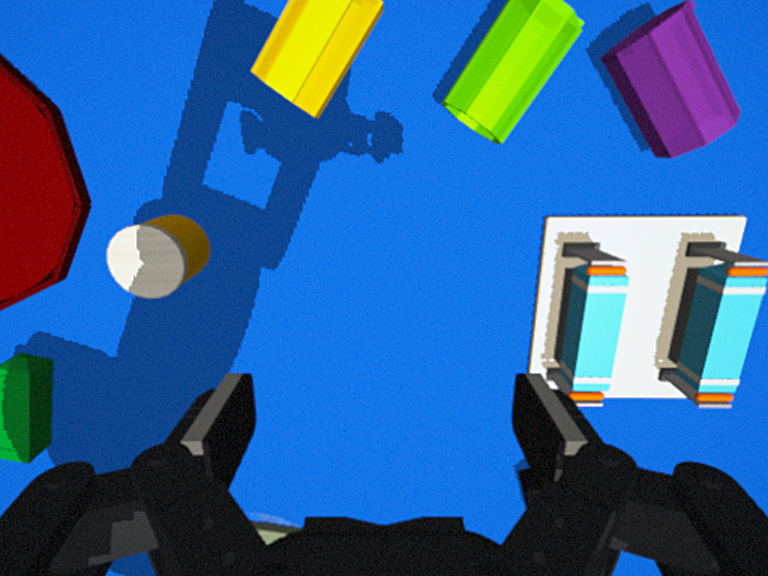

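```bash
python3 - <<'E'
from seg import *
s=env.snapshot('scene'); t=env.snapshot('top')
ims=[]
for nm,c,ang,(u,v) in (('green',[.6524,-.1526],-22.3,(248,260)),('yellow',[.6431,.0038],-23.8,(288,230))):
    d=np.array([np.cos(np.radians(ang)),np.sin(np.radians(ang))]); n=np.array([-d[1],d[0]])
    for k,im in (('scene',s),('top',t)):
        P=cloud(im); hsv=cv2.cvtColor(im['color'],cv2.COLOR_RGB2HSV); a,b,sm=HUE[nm]
        m=(hsv[...,0]>=a)&(hsv[...,0]<=b)&(hsv[...,1]>90)
        A=(P[...,:2]-c)@d; B=(P[...,:2]-c)@n; m&=(abs(A)<.07)&(abs(B)<.04)&(P[...,2]>.008)&(P[...,2]<.08)
        q=m&(abs(B)<.02); 
        for lo,hi in ((.008,.02),(.02,.03),(.03,.04),(.04,.05)):
            w=A[q&(P[...,2]>lo)&(P[...,2]<hi)]*1000
            print(nm,k,(lo,hi),len(w),np.percentile(w,[5,50,95]).round(0) if len(w) else '')
    ims.append(cv2.resize(s['color'][v-26:v+34,u-32:u+32],None,fx=6,fy=6,interpolation=cv2.INTER_CUBIC))
save(np.hstack(ims),'cups.png',1)
E
```

```text
green scene (0.008, 0.02) 26 [48. 50. 51.]
green scene (0.02, 0.03) 27 [48. 50. 52.]
green scene (0.03, 0.04) 27 [48. 50. 52.]
green scene (0.04, 0.05) 29 [49. 50. 51.]
green top (0.008, 0.02) 0 
green top (0.02, 0.03) 0 
green top (0.03, 0.04) 0 
green top (0.04, 0.05) 0 
yellow scene (0.008, 0.02) 31 [48. 50. 52.]
yellow scene (0.02, 0.03) 26 [48. 50. 52.]
yellow scene (0.03, 0.04) 28 [49. 50. 52.]
yellow scene (0.04, 0.05) 23 [48. 50. 52.]
yellow top (0.008, 0.02) 5 [-51. -49. -45.]
yellow top (0.02, 0.03) 0 
yellow top (0.03, 0.04) 0 
yellow top (0.04, 0.05) 9 [-38. -10.  32.]
```

View pics/cups.png

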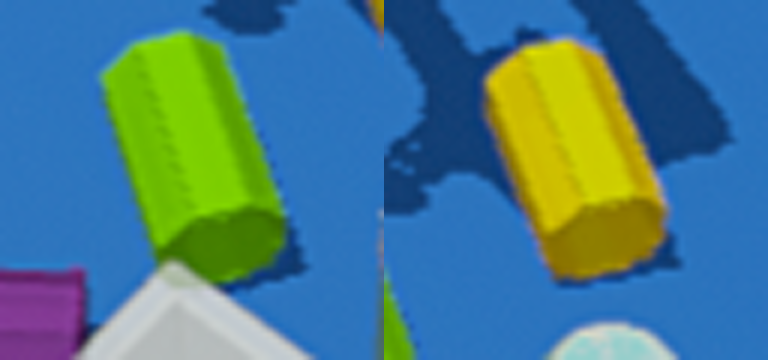

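```bash
cat > kin.py <<'E'
import numpy as np, json
from scipy.optimize import least_squares
from scipy.spatial.transform import Rotation as R
L=[json.loads(l) for l in open('log.jsonl')]
def Ry(a): return R.from_euler('y',a,degrees=True).as_matrix()
def Rz(a): return R.from_euler('z',a,degrees=True).as_matrix()
def fk(j,p):
    a1,h,L2,ex,L3,L6=p
    M=Rz(j[0]); t=np.array([0,0,h])+M@[a1,0,0]
    M=M@Ry(j[1]); t=t+M@[0,0,L2]
    M=M@Ry(j[2]-90); t=t+M@[L3,0,ex]      # forearm along x when j3=90
    M=M@R.from_euler('x',p4*j[3],degrees=True).as_matrix()@Ry(j[4]) if 0 else M@R.from_euler('x',j[3],degrees=True).as_matrix()@Ry(j[4])
    # tool axis along local x after j5 ; total pitch j2+j3-90+j5=90 -> down
    t=t+M@[L6,0,0]
    # tool frame: z=local x ; roll j6
    T=M@np.c_[[0,0,-1.],[0,1.,0],[1.,0,0]].reshape(3,3)
    return t,T@Rz(j[5])
def fit():
    f=lambda p:np.concatenate([fk(l['joints'],p)[0]-l['position'] for l in L])
    return least_squares(f,[0.02,.3,.4,0.02,.4,.25])
if __name__=='__main__':
    r=fit(); print(r.x.round(4),np.abs(r.fun).max().round(4)); 
    for l in L[-2:]: print(fk(l['joints'],r.x)[1].round(2).tolist(),np.round(l['eef_rot'],2).tolist(),l['joints'][5])
E
python3 kin.py
python3 - <<'E'
from seg import *
s=np.load('w6.npy',allow_pickle=True).item(); st=np.load('w6st.npy',allow_pickle=True).item(); P=cloud(s,st)
hsv=cv2.cvtColor(s['color'],cv2.COLOR_RGB2HSV)
m=(hsv[...,0]>135)&(hsv[...,0]<165)&(hsv[...,1]>80)&(P[...,2]>.005)
d=np.array([np.cos(np.radians(-22.3)),np.sin(np.radians(-22.3))]); q=P[m][:,:2]-[.6524,-.1526]; n=np.array([-d[1],d[0]])
D=q@d;N=q@n
for lo in np.arange(-.06,.08,.02):
    w=(D>lo)&(D<lo+.02); print(lo.round(2),w.sum(),N[w].max().round(3) if w.any() else '')
E
```

```text
[ 0.      0.1751  0.5917 -0.0253  0.4171  0.3528] 0.0115
[[-0.19, 0.98, 0.0], [0.98, 0.19, -0.0], [-0.0, 0.0, -1.0]] [[0.19, -0.98, 0.0], [-0.98, -0.19, -0.0], [0.0, -0.0, -1.0]] 45.34306964185411
[[-0.19, 0.98, -0.0], [0.98, 0.19, -0.0], [0.0, -0.0, -1.0]] [[0.19, -0.98, -0.0], [-0.98, -0.19, -0.0], [-0.0, 0.0, -1.0]] 68.6643900156017
-0.06 0 
-0.04 0 
-0.02 1 -0.275
0.0 2 -0.157
0.02 1098 -0.097
0.04 2192 -0.063
0.06 1606 -0.066
0.08 671 -0.073
```

```bash
python3 plan.py 0.59 -0.127 0.25 -112.3
python3 -m inch '[{"delta_pos":[0,0,0],"dr":[0,0,0.116]},{"delta_pos":[0,0,0],"dr":[0,0,0.116]},{"delta_pos":[0,0,0],"dr":[0,0,0.116]},{"delta_pos":[0,0,0],"dr":[0,0,0.116]},{"delta_pos":[0,0,0],"dr":[0,0,0.117]},{"delta_pos":[0.003,-0.034,0.016],"dr":[0,0,0]},{"delta_pos":[0.003,-0.034,0.016],"dr":[0,0,0]},{"delta_pos":[0.003,-0.034,0.016],"dr":[0,0,0]},{"delta_pos":[0,0,0],"dr":[0.112,0,0]},{"delta_pos":[0,0,0],"dr":[0.112,0,0]},{"delta_pos":[0,0,0],"dr":[0.112,0,0]},{"delta_pos":[0,0,0],"dr":[0,0,0]}]' 0
python3 plan.py; python3 kin.py
```

```text
t 16.67 p [ 0.4996 -0.0804  0.2987] xang -79.11 z [-0.003  0.    -1.   ] F [-0.7  0.1  0.8] g 1.004 j [-10.4  10.   91.2  -0.   78.9  68.7]
rot tool [ 3.500e-03 -1.000e-04  5.792e-01] rows>= 4.67 | shift after rot [ 0.0088 -0.1013  0.0487] | shift now [ 0.0628 -0.0802  0.0484] rows>= 2.7
clock: 17.67
position: [0.5854, -0.1261, 0.2475]
eef_rot: [[-0.381, -0.876, 0.296], [-0.925, 0.36, -0.124], [0.002, -0.321, -0.947]]
wrist_force: [-1.5, 0.6, -0.6]
gripper_width: 0.999
t 17.67 p [ 0.5854 -0.1261  0.2475] xang -112.37 z [ 0.296 -0.124 -0.947] F [-1.5  0.6 -0.6] g 0.999 j [-11.3  11.5  99.3  -4.7  51.  103.4]
[ 2.000e-04  1.335e-01  5.909e-01 -2.510e-02  4.172e-01  3.107e-01] 0.0115
[[-0.19, 0.98, -0.0], [0.98, 0.19, 0.0], [0.0, -0.0, -1.0]] [[0.19, -0.98, -0.0], [-0.98, -0.19, 0.0], [-0.0, 0.0, -1.0]] 68.68348865889995
[[0.38, 0.88, 0.3], [0.92, -0.36, -0.12], [-0.0, 0.32, -0.95]] [[-0.38, -0.88, 0.3], [-0.92, 0.36, -0.12], [0.0, -0.32, -0.95]] 103.40528474273789
```

```bash
cat > ik.py <<'E'
from kin import *
P=None
lo=np.array([-177.97,-48.28,12.27,-77.06,2.81,-146.56]); hi=np.array([177.97,115.42,149.76,257.06,150.46,146.56])
def ik(p,Rt,j0):
    global P
    if P is None: P=fit().x
    def f(j):
        t,M=fk(j,P); M=M@np.diag([-1,-1,1.]); return np.r_[(t-p)*5,(M-Rt).ravel()]
    r=least_squares(f,np.clip(j0,lo+.1,hi-.1),bounds=(lo,hi),x_scale=30); t,M=fk(r.x,P)
    return r.x.round(1),round(float(np.linalg.norm(r.fun)),4)
def tilt(a,th,flip=False):  # tool z tilted th outward along azimuth a; flip: rolled 180
    a,th=np.radians(a),np.radians(th); z=np.array([np.sin(th)*np.cos(a),np.sin(th)*np.sin(a),-np.cos(th)])
    x=np.array([np.sin(a),-np.cos(a),0]); x=-x if flip else x
    return np.c_[x,np.cross(z,x),z]
if __name__=='__main__':
    j0=L[-1]['joints']
    def grasp(c,a,th,s,back=.003):
        M=tilt(a,th); d=np.array([np.cos(np.radians(a)),np.sin(np.radians(a)),0])
        return np.array([c[0],c[1],.03])-s*d+(.028-back)*M[:,2],M
    for c,a in (((.6524,-.1526),-22.3),((.6431,.0038),-23.8)):
        p,M=grasp(c,a,45,.022); print('grasp',p.round(4),ik(p,M,j0))
        for b in (.1,.2): print('  back',b,ik(p-b*M[:,2],M,j0))
    for x,y in ((.43,.39),(.50,.29),(.465,.34)):
        a=np.degrees(np.arctan2(y,x)); M=tilt(a,45,True); p=np.array([x,y,.08])+.025*M[:,2]
        print('place',x,y,p.round(3),ik(p,M,[a,10,110,0,20,-90]),ik(p+[0,0,.12],M,[a,10,110,0,20,-90]))
E
python3 ik.py
```

```text
grasp [ 0.6484 -0.151   0.0123] (array([-12.6,  29.2, 115.7, -49.1,   2.8, 146.6]), 0.3275)
  back 0.1 (array([-11.6,  17.8, 124.1, -48.6,   2.8, 146.6]), 0.265)
  back 0.2 (array([ -8.4,   5.6, 130.1, -46.7,   7.3, 146.6]), 0.1787)
grasp [0.6391 0.0055 0.0123] (array([  1.5,  27.5, 116.5, -37.5,   7.9, 146.6]), 0.4619)
  back 0.1 (array([  5.5,  16.4, 122.3, -35.4,  12.7, 146.6]), 0.4313)
  back 0.2 (array([ 11.2,   4.9, 125.5, -32.9,  20.7, 146.6]), 0.3979)
place 0.43 0.39 [0.443 0.402 0.062] (array([ 43.9,  19.9, 124.1, -77.1,   2.8, -11.4]), 0.2664) (array([ 42.2,   9.7, 123.9,  -0. ,   2.8, -90. ]), 0.0375)
place 0.5 0.29 [0.515 0.299 0.062] (array([ 31.8,  19.7, 124.4, -77.1,   2.8, -11.4]), 0.2682) (array([ 30.1,   9.4, 124.2,  -0. ,   2.8, -90. ]), 0.0384)
place 0.465 0.34 [0.479 0.35  0.062] (array([  34.8,   19.5,  124.1,   55.5,    2.8, -146.6]), 0.2807) (array([ 36.2,   9.3, 124.3,   0. ,   2.8, -90. ]), 0.0391)
```

```bash
python3 - <<'E'
from ik import *
from h import cloud
j0=[-11,15,105,0,40,-78]
for c,a in (((.6524,-.1526),-22.3),((.6431,.0038),-23.8)):
    d=np.array([np.cos(np.radians(a)),np.sin(np.radians(a)),0])
    for th in (25,30,35):
        M=tilt(a,th,True); p=np.array([*c,.03])-.022*d+.025*M[:,2]
        print('grasp',th,p.round(4),ik(p,M,j0),ik(p-.12*M[:,2],M,j0))
for th in (25,30):
  for x,y in ((.41,.36),(.52,.32)):
    for a in (36,60,75,90):
        M=tilt(a,th-90,True); p=np.array([x,y,.08])+.025*M[:,2]
        print('place',th,x,y,a,p.round(3),ik(p,M,[a/2+18,40,85,0,110,-90]),ik(p+[0,0,.12],M,[a/2+18,40,85,0,110,-90])[1],'wrist',(p-.31*M[:,2]).round(2))
s=np.load('top.npy',allow_pickle=True).item(); Pc=cloud(s)
for y in np.arange(.2,.85,.06):
    print(round(y,2),[ (int(1000*np.percentile(Pc[m][:,2],98)) if (m:=(abs(Pc[...,0]-x)<.03)&(abs(Pc[...,1]-y)<.03)).sum()>3 else None) for x in np.arange(.2,1.0,.06)])
E
```

```text
grasp 25 [ 0.6418 -0.1483  0.0073] (array([-10.7,  30.9, 112.9, -23. ,  12.6, -57. ]), 0.0) (array([ -9.5,  18.3, 113.5, -13.2,  24.3, -66.3]), 0.0)
grasp 30 [ 0.6436 -0.149   0.0083] (array([-10.2,  30.8, 116.3, -60.2,   6.9, -19.4]), 0.0) (array([ -8.6,  17.3, 118.4, -24.8,  16.4, -54.2]), 0.0)
grasp 35 [ 0.6453 -0.1497  0.0095] (array([-10. ,  30.4, 116.8, -77.1,   6.7,  -2.6]), 0.0829) (array([ -7.6,  17. , 123.2, -55.8,  10.1, -22.5]), 0.0)
grasp 25 [0.6326 0.0084 0.0073] (array([  6.8,  30.1, 114.8, -43.9,  18.1, -19.3]), 0.0) (array([ 10. ,  17.8, 114.4, -28.3,  29.7, -33.7]), 0.0)
grasp 30 [0.6344 0.0076 0.0083] (array([  8.1,  30.2, 117.8, -69.3,  16.4,   6.9]), 0.0) (array([ 12.2,  17.2, 118.6, -43.2,  25.4, -17.6]), 0.0)
grasp 35 [0.6361 0.0069 0.0095] (array([  9.3,  30.1, 118.1, -77.1,  18.3,  15.4]), 0.074) (array([ 14.6,  17.2, 122.8, -62.9,  23.6,   3.8]), 0.0)
place 25 0.41 0.36 36 [0.392 0.347 0.069] (array([ 39.6,  55.1,  71.7,   3.7, 118. , -86.8]), 0.0) 0.0 wrist [0.62 0.51 0.2 ]
place 25 0.41 0.36 60 [0.399 0.34  0.069] (array([  47.3,   54.5,   73.4,  -12.8,  1
[... 1822 characters left out ...]
36.5,  100.6, -122.4]), 0.0) 0.0 wrist [0.52 0.57 0.22]
0.2 [5, 6, 5, 15, 18, 17, 12, 5, 5, 5, 5, 6, 5, 5]
0.26 [38, 40, 27, 17, 13, 13, 17, 5, 6, 157, 159, 160, 162, 162]
0.32 [4, 5, 18, 13, 14, 13, 14, 18, 5, 149, 173, 187, 187, 160]
0.38 [5, 5, 17, 15, 13, 13, 15, 16, 6, 5, 161, 164, 158, 161]
0.44 [5, 5, 4, 18, 15, 17, 18, 5, 4, 5, 160, 188, 185, 187]
0.5 [5, 5, 5, 6, 16, 13, 5, 5, 4, 5, 160, 130, 131, 132]
0.56 [5, 119, 6, 7, 4, 5, 5, 5, 5, 5, 160, 159, 162, 161]
0.62 [6, 124, 123, 122, 63, 5, 5, 5, 6, 5, 160, 161, 157, 5]
0.68 [119, 124, 124, 125, 4, 5, 5, 5, 5, 5, 6, 5, 6, 5]
0.74 [123, 124, 124, 124, 6, 5, 5, 5, 5, 6, 5, 6, 6, 6]
0.8 [165, 181, 166, 122, 4, 5, 5, 5, 6, 4, 5, 5, 4, 5]
```

```bash
python3 -m inch '[{"delta_pos":[0,0,0],"dr":[0,0,-0.1208]},{"delta_pos":[0,0,0],"dr":[0,0,-0.1208]},{"delta_pos":[0,0,0],"dr":[0,0,-0.1208]},{"delta_pos":[0,0,0],"dr":[0,0,-0.1208]},{"delta_pos":[0,0,0],"dr":[0,0,-0.1208]},{"delta_pos":[0,0,0],"dr":[0,0,-0.1208]},{"delta_pos":[0,0,0],"dr":[0,0,-0.1208]},{"delta_pos":[0,0,0],"dr":[0,0,-0.1208]},{"delta_pos":[0,0,0],"dr":[0,0,-0.1208]},{"delta_pos":[0,0,0],"dr":[0,0,-0.1208]},{"delta_pos":[0,0,0],"dr":[0,0,-0.1208]},{"delta_pos":[0,0,0],"dr":[0,0,-0.1208]}]'
python3 -m inch '[{"delta_pos":[0,0,0],"dr":[0,0,-0.1208]},{"delta_pos":[0,0,0],"dr":[0,0,-0.1208]},{"delta_pos":[0,0,0],"dr":[0,0,-0.1208]},{"delta_pos":[0,0,0],"dr":[0,0,-0.1208]},{"delta_pos":[0,0,0],"dr":[0,0,-0.1208]},{"delta_pos":[0,0,0],"dr":[0,0,-0.1208]},{"delta_pos":[0,0,0],"dr":[0,0,-0.1208]},{"delta_pos":[0,0,0],"dr":[0,0,-0.1208]},{"delta_pos":[0,0,0],"dr":[0,0,-0.1208]},{"delta_pos":[0,0,0],"dr":[0,0,-0.1208]},{"delta_pos":[0,0,0],"dr":[0,0,-0.1208]},{"delta_pos":[0,0,0],"dr":[0,0,-0.1208]}]'
python3 -m inch '[{"delta_pos":[0,0,0],"dr":[0,0,-0.1208]},{"delta_pos":[0,0,0],"dr":[0,0,-0.1208]},{"delta_pos":[0,0,0],"dr":[0,0,0]},{"delta_pos":[0,0,0],"dr":[0,0,0]}]'
cat > cup.py <<'E'
import sys
from ik import tilt
import plan
from seg import *
st=plan.show(); 
def go(c,a,th,s=.022,back=.003,pre=(.1,0)):
    M=tilt(a,th,True); d=np.array([np.cos(np.radians(a)),np.sin(np.radians(a)),0])
    p=np.array([*c,.03])-s*d+(.028-back)*M[:,2]; print('grasp tcp',p.round(4))
    for b in pre: plan.plan(p-b*M[:,2],M,st)
if __name__=='__main__':
    v=[float(x) for x in sys.argv[1:]]; go(v[:2],v[2],v[3])
    s=env.snapshot('wrist')
    for o in find(s,st,xyr=((.5,.75),(-.3,.2))): print(*o)
    t=env.snapshot('top')
    for o in find(t): print('top',*o)
E
python3 cup.py .6524 -.1526 -22.3 19.3
```

```text
clock: 18.67
position: [0.5918, -0.1276, 0.2529]
eef_rot: [[0.824, -0.479, 0.303], [-0.464, -0.877, -0.125], [0.326, -0.038, -0.945]]
wrist_force: [0.1, -0.5, 0.4]
gripper_width: 0.999
clock: 19.67
position: [0.5918, -0.1276, 0.2528]
eef_rot: [[0.575, 0.76, 0.303], [0.815, -0.566, -0.125], [0.077, 0.319, -0.945]]
wrist_force: [-0.2, -0.6, -0.5]
gripper_width: 0.997
clock: 20.0
position: [0.5917, -0.1273, 0.2527]
eef_rot: [[0.384, 0.872, 0.304], [0.923, -0.363, -0.125], [0.001, 0.329, -0.944]]
wrist_force: [-0.2, 0.1, -0.1]
gripper_width: 0.999
t 20.0 p [ 0.5917 -0.1273  0.2527] xang 67.43 z [ 0.304 -0.125 -0.944] F [-0.2  0.1 -0.1] g 0.999 j [-11.3  11.6  98.4  -4.6  51.2 -76.4]
grasp tcp [ 0.6397 -0.1474  0.0064]
rot tool [-0.0016  0.0005 -0.0049] rows>= 0.04 | shift after rot [-0.0004 -0.0323  0.1497] | shift now [-0.0005 -0.0321  0.1497] rows>= 3.67
rot tool [-0.0016  0.0005 -0.0049] rows>= 0.04 | shift after rot [-0.0004 -0.0323  0.2497] | shift now [-0.0004 -0.0319  0.2497] rows>= 6.04
stick 313 [ 504.7 -277.2] [ 9. 35.] 90.8 67.4 [81. 87.]
green 3847 [ 651.8 -152.9] [ 59. 101.] 157.6 59.0 [254. 153.]
yellow 6173 [642.4   3.1] [ 61. 101.] 155.3 59.6 [383.  95.]
top stick 399 [ 471.  -403.3] [ 38. 114.] 12.6 72.2 [382. 195.]
top stick 448 [ 455.6 -296.9] [ 52. 123.] 10.0 71.5 [347. 202.]
top green 103 [ 683.6 -167.3] [26. 48.] 62.9 62.3 [308. 133.]
top yellow 177 [648.7  21. ] [ 24. 101.] 158.6 62.1 [251. 145.]
top yellow 208 [633.1 -14.6] [22. 99.] 156.4 60.4 [262. 149.]
```

```bash
python3 -m inch '[{"delta_pos":[0,-0.008,0.0374],"dr":[0,0,-0.004]},{"delta_pos":[0,-0.008,0.0374],"dr":[0,0,0]},{"delta_pos":[0,-0.008,0.0374],"dr":[0,0,0]},{"delta_pos":[0,-0.008,0.0374],"dr":[0,0,0]},{"delta_pos":[0,0,0.02],"dr":[0,0,0]},{"delta_pos":[0,0,0.02],"dr":[0,0,0]},{"delta_pos":[0,0,0],"dr":[0,0,0]},{"delta_pos":[0,0,0],"dr":[0,0,0]}]'
python3 cup.py .6524 -.1526 -22.3 19.3
python3 - <<'E'
from h import *
s=env.snapshot('wrist'); save(s['color'],'w7.png',1)
E
```

```text
clock: 20.77
position: [0.621, -0.1388, 0.062]
eef_rot: [[0.378, 0.875, 0.303], [0.926, -0.357, -0.125], [-0.001, 0.328, -0.945]]
wrist_force: [0.1, 0.5, -0.3]
gripper_width: 0.994
t 20.77 p [ 0.621  -0.1388  0.062 ] xang 67.8 z [ 0.303 -0.125 -0.945] F [ 0.1  0.5 -0.3] g 0.994 j [-11.9  25.6 109.2  -7.6  26.6 -73.5]
grasp tcp [ 0.6397 -0.1474  0.0064]
rot tool [-0.0031  0.0006  0.0021] rows>= 0.03 | shift after rot [-0.0008  0.001  -0.0407] | shift now [-0.0008  0.0009 -0.0407] rows>= 0.98
rot tool [-0.0031  0.0006  0.0021] rows>= 0.03 | shift after rot [-0.0008  0.001   0.0593] | shift now [-0.0008  0.0012  0.0593] rows>= 1.42
green 11829 [ 602.8 -133.1] [ 60. 207.] 157.3 59.1 [252. 253.]
yellow 13183 [592.  -28.5] [ 76. 198.] 16.1 58.5 [476. 180.]
top stick 400 [ 470.6 -403.2] [ 36. 113.] 11.3 71.8 [382. 195.]
top stick 449 [ 455.1 -296.6] [ 53. 122.] 10.3 71.5 [347. 202.]
top green 216 [ 654.1 -155.3] [49. 89.] 159.3 63.1 [306. 136.]
top yellow 173 [649.5  20.2] [ 23. 100.] 157.4 61.9 [251. 144.]
top yellow 211 [633.6 -14.3] [ 25. 100.] 158.5 61.3 [262. 149.]
```

View pics/w7.png

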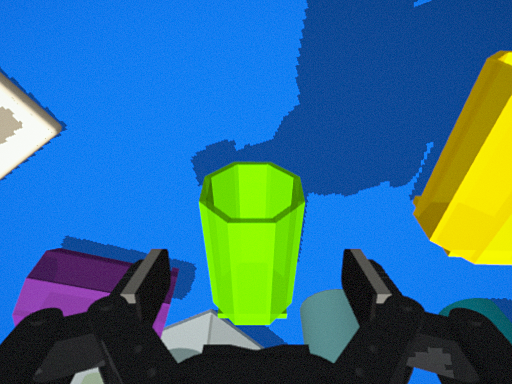

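```bash
python3 -m inch '[{"delta_pos":[-0.0008,0.001,0.025],"dr":[0,0,0]},{"delta_pos":[0,0,0.02],"dr":[0,0,0]},{"delta_pos":[0,0,0.014],"dr":[0,0,0]},{"delta_pos":[0,0,0],"dr":[0,0,0]},{"delta_pos":[0,0,0],"dr":[0,0,0]}]' 0 50
python3 -m inch '[{"delta_pos":[0,0,0],"dr":[0,0,0]},{"delta_pos":[0,0,0],"dr":[0,0,0]},{"delta_pos":[0,0,0],"dr":[0,0,0]},{"delta_pos":[0,0,0],"dr":[0,0,0]},{"delta_pos":[0,0,0],"dr":[0,0,0]},{"delta_pos":[0,0,0],"dr":[0,0,0]}]' 255 60
python3 -m inch '[{"delta_pos":[0,0.005,-0.015],"dr":[0,0,0]},{"delta_pos":[0,0.01,-0.03],"dr":[0,0,0]},{"delta_pos":[0,0.013,-0.036],"dr":[0,0,0]},{"delta_pos":[0,0.013,-0.036],"dr":[0,0,0]},{"delta_pos":[0,0.013,-0.036],"dr":[0,0,0]},{"delta_pos":[0,0.013,-0.036],"dr":[0,0,0]},{"delta_pos":[0,0.013,-0.036],"dr":[0,0,0]},{"delta_pos":[0,0,0],"dr":[0,0,0]},{"delta_pos":[0,0,0],"dr":[0,0,0]}]'
python3 - <<'E'
from h import *
import plan
st=plan.show()
s=env.snapshot('wrist'); save(s['color'],'w8.png',1)
P=cloud(s,st); T=(P-np.array(st['position']))@np.array(st['eef_rot']); hsv=cv2.cvtColor(s['color'],cv2.COLOR_RGB2HSV)
m=(hsv[...,0]>=32)&(hsv[...,0]<=52)&(hsv[...,1]>120)&(abs(T[...,2])<.1)&(abs(T[...,0])<.05)
print(np.percentile(T[m],[1,50,99],axis=0).round(4))
E
```

```text
clock: 21.33
position: [0.6398, -0.1472, 0.0077]
eef_rot: [[0.377, 0.875, 0.305], [0.926, -0.355, -0.125], [-0.001, 0.33, -0.944]]
wrist_force: [-0.1, -0.6, 0.3]
gripper_width: 1.0
clock: 21.83
position: [0.6404, -0.1473, 0.0092]
eef_rot: [[0.377, 0.874, 0.308], [0.926, -0.355, -0.126], [-0.001, 0.332, -0.943]]
wrist_force: [-1.4, 0.5, 6.1]
gripper_width: 0.693
clock: 22.58
position: [0.642, -0.1475, 0.2498]
eef_rot: [[0.377, 0.873, 0.311], [0.926, -0.355, -0.126], [-0.0, 0.335, -0.942]]
wrist_force: [0.6, 0.2, -2.3]
gripper_width: 0.689
t 22.58 p [ 0.642  -0.1475  0.2498] xang 67.88 z [ 0.311 -0.126 -0.942] F [ 0.6  0.2 -2.3] g 0.689 j [-12.4  16.4  92.4  -4.1  51.9 -78.2]
[[-0.0292 -0.0367 -0.0722]
 [-0.     -0.0111 -0.026 ]
 [ 0.0295  0.0316  0.0167]]
```

View pics/w8.png

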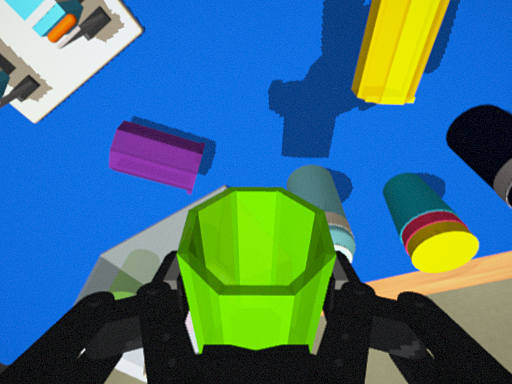

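```bash
python3 - <<'E'
from ik import *
import plan
w=[.42,.30,.30]
for a,th,j0 in ((-22.3,19.3,[35,5,100,0,60,-60]),(20,19.3,[35,5,100,0,60,-80]),(60,19.3,[35,5,100,0,60,-100]),(60,-25,[40,20,90,0,90,-100]),(60,-70.7,[42,40,70,0,116,-100])):
    print(a,th,ik(w,tilt(a,th,True),j0))
plan.plan(w,tilt(-22.3,19.3,True))
E
```

```text
-22.3 19.3 (array([ 46.2,   6.9,  97.4, -19.2,  69.5, -15.7]), 0.0)
20 19.3 (array([ 39.3,   2. , 102.8,  -7.5,  57.1, -67.6]), 0.0)
60 19.3 (array([  29.8,    2.6,  102.1,   11.2,   58.9, -124.6]), 0.0)
60 -25 (array([  40.4,   23. ,   76.9,   -8.4,  103.7, -109.9]), 0.0)
60 -70.7 (array([  44.3,   43.4,   65.8,  -22.7,  138.6, -112.7]), 0.0)
rot tool [-0.0004 -0.0001  0.0032] rows>= 0.03 | shift after rot [ 0.3301 -0.3352 -0.1738] | shift now [ 0.3312 -0.3342 -0.1736] rows>= 12.03
```

```bash
python3 -m inch '[{"delta_pos":[0.0255,-0.0257,-0.0134],"dr":[0,0,0]},{"delta_pos":[0.0255,-0.0257,-0.0134],"dr":[0,0,0]},{"delta_pos":[0.0255,-0.0257,-0.0134],"dr":[0,0,0]},{"delta_pos":[0.0255,-0.0257,-0.0134],"dr":[0,0,0]},{"delta_pos":[0.0255,-0.0257,-0.0134],"dr":[0,0,0]},{"delta_pos":[0.0255,-0.0257,-0.0134],"dr":[0,0,0]},{"delta_pos":[0.0255,-0.0257,-0.0134],"dr":[0,0,0]},{"delta_pos":[0.0255,-0.0257,-0.0134],"dr":[0,0,0]},{"delta_pos":[0.0255,-0.0257,-0.0134],"dr":[0,0,0]},{"delta_pos":[0.0255,-0.0257,-0.0134],"dr":[0,0,0]},{"delta_pos":[0.0255,-0.0257,-0.0134],"dr":[0,0,0]},{"delta_pos":[0.0255,-0.0257,-0.0134],"dr":[0,0,0]}]'
python3 -m inch '[{"delta_pos":[0.0255,-0.0257,-0.0134],"dr":[0,0,0]},{"delta_pos":[0,0,0],"dr":[0,0.04,-0.1127]},{"delta_pos":[0,0,0],"dr":[0,0.04,-0.1127]},{"delta_pos":[0,0,0],"dr":[0,0.04,-0.1127]},{"delta_pos":[0,0,0],"dr":[0,0.04,-0.1127]},{"delta_pos":[0,0,0],"dr":[0,0.04,-0.1127]},{"delta_pos":[0,0,0],"dr":[0,0.04,-0.1127]},{"delta_pos":[0,0,0],"dr":[0,0.04,-0.1127]},{"delta_pos":[0,0,0],"dr":[0,0.04,-0.1127]},{"delta_pos":[0,0,0],"dr":[0,0.04,-0.1127]},{"delta_pos":[0,0,0],"dr":[0,0.04,-0.1127]},{"delta_pos":[0,0,0],"dr":[0,0.04,-0.1127]}]'
python3 plan.py
python3 -m inch '[{"delta_pos":[0,0,0],"dr":[0,0.04,-0.1127]},{"delta_pos":[0,0,0],"dr":[0.1208,0,0]},{"delta_pos":[0,0,0],"dr":[0.1208,0,0]},{"delta_pos":[0,0,0],"dr":[0.1208,0,0]},{"delta_pos":[0,0,0],"dr":[0.1208,0,0]},{"delta_pos":[0,0,0],"dr":[0.1208,0,0]},{"delta_pos":[0,0,0],"dr":[0.1208,0,0]},{"delta_pos":[0,0,0],"dr":[0.1208,0,0]},{"delta_pos":[0,0,0],"dr":[0,0,0]}]'
python3 plan.py
```

```text
clock: 23.63
position: [0.4353, 0.2665, 0.2938]
eef_rot: [[0.376, 0.876, 0.302], [0.926, -0.354, -0.128], [-0.005, 0.328, -0.945]]
wrist_force: [0.2, 0.6, -1.0]
gripper_width: 0.692
clock: 24.63
position: [0.4192, 0.2993, 0.2975]
eef_rot: [[-0.805, 0.562, 0.19], [0.594, 0.759, 0.268], [0.007, 0.328, -0.945]]
wrist_force: [-0.2, 0.3, -0.2]
gripper_width: 0.692
t 24.63 p [0.4192 0.2993 0.2975] xang 143.59 z [ 0.19   0.268 -0.945] F [-0.2  0.3 -0.2] g 0.692 j [  29.2    2.1  103.1    9.6   57.8 -118.2]
clock: 25.38
position: [0.421, 0.3022, 0.2935]
eef_rot: [[-0.868, 0.427, -0.253], [0.496, 0.756, -0.426], [0.009, -0.495, -0.869]]
wrist_force: [-0.2, 0.5, -2.5]
gripper_width: 0.693
t 25.38 p [0.421  0.3022 0.2935] xang 150.24 z [-0.253 -0.426 -0.869] F [-0.2  0.5 -2.5] g 0.693 j [  40.1   26.1   74.5   -9.8  107.4 -110.8]
```

```bash
python3 -m inch '[{"delta_pos":[0,0,0],"dr":[0.1208,0,0]},{"delta_pos":[0,0,0],"dr":[0.1208,0,0]},{"delta_pos":[0,0,0],"dr":[0.1208,0,0]},{"delta_pos":[0,0,0],"dr":[0.1208,0,0]},{"delta_pos":[0,0,0],"dr":[0.1208,0,0]},{"delta_pos":[0,0,0],"dr":[0.1208,0,0]},{"delta_pos":[0,0,0],"dr":[0,0,0]},{"delta_pos":[0,0,0],"dr":[0,0,0]}]'
cat > held.py <<'E'
import sys
from h import *
import plan
from ik import tilt
nm=sys.argv[1]; a,b={'green':(32,52),'yellow':(20,31)}[nm]
st=plan.show()
for cn in ('wrist','top','scene'):
    s=env.snapshot(cn); P=cloud(s,st if cn=='wrist' else None); hsv=cv2.cvtColor(s['color'],cv2.COLOR_RGB2HSV)
    m=(hsv[...,0]>=a)&(hsv[...,0]<=b)&(hsv[...,1]>110)&(np.linalg.norm(P-np.array(st['position']),axis=2)<.13)
    Q=P[m]
    if len(Q)<30: print(cn,len(Q)); continue
    print(cn,len(Q),'lo/hi',np.percentile(Q,[1,99],axis=0).round(4).tolist())
    if cn=='scene':
        # largest outer facets normals -> tilt of axis via local normals
        Z=s['range_z']
    rim=Q[Q[:,2]>np.percentile(Q[:,2],98)-.012]
    if cn!='scene': 
        # rim plane: highest points by direction around their centre
        c=rim[:,:2].mean(0); an=np.arctan2(rim[:,1]-c[1],rim[:,0]-c[0]); R_=[]
        for k in np.arange(-np.pi,np.pi,np.pi/8):
            w=rim[(an>=k)&(an<k+np.pi/8)]
            if len(w)>5: R_.append(w[np.argsort(w[:,2])[-max(3,len(w)//10):]].mean(0))
        R_=np.array(R_); C=np.c_[R_[:,:2]-R_[:,:2].mean(0),np.ones(len(R_))]; f=np.linalg.lstsq(C,R_[:,2],rcond=None)[0]
        print('  rim centre',R_[:,:2].mean(0).round(4),'z',f[2].round(4),'slope',f[:2].round(3))
save(s['color'],'held_%s_%d.png'%(nm,int(st['clock']*10)),1.5)
E
python3 held.py green
```

```text
clock: 26.05
position: [0.4205, 0.2997, 0.298]
eef_rot: [[-0.867, 0.16, -0.472], [0.498, 0.291, -0.817], [0.007, -0.943, -0.332]]
wrist_force: [0.3, 0.9, -0.3]
gripper_width: 0.692
t 26.05 p [0.4205 0.2997 0.298 ] xang 150.12 z [-0.472 -0.817 -0.332] F [ 0.3  0.9 -0.3] g 0.692 j [  43.6   44.3   64.8  -23.6  138.3 -114. ]
wrist 21117 lo/hi [[0.4032, 0.2901, 0.2629], [0.4627, 0.35, 0.3332]]
  rim centre [0.433  0.3213] z 0.3331 slope [0.005 0.002]
top 638 lo/hi [[0.3991, 0.2866, 0.2381], [0.4588, 0.3459, 0.3387]]
  rim centre [0.4282 0.3188] z 0.3372 slope [-0.019 -0.028]
scene 633 lo/hi [[0.4031, 0.2842, 0.2445], [0.4674, 0.3562, 0.3419]]
```

```bash
python3 -m inch '[{"delta_pos":[0.0062,0.0364,0.0086],"dr":[0,0,0]},{"delta_pos":[0.0062,0.0364,0.0086],"dr":[0,0,0]},{"delta_pos":[0.0062,0.0364,0.0086],"dr":[0,0,0]},{"delta_pos":[0.0062,0.0364,0.0086],"dr":[0,0,0]},{"delta_pos":[0.0062,0.0242,0.0058],"dr":[0,0,0]},{"delta_pos":[0.0062,0.0242,0.0058],"dr":[0,0,0]},{"delta_pos":[0,0,0],"dr":[0,0,0]},{"delta_pos":[0,0,0],"dr":[0,0,0]}]'
python3 held.py green
```

```text
clock: 26.87
position: [0.3982, 0.3376, 0.1034]
eef_rot: [[-0.867, 0.163, -0.471], [0.498, 0.292, -0.816], [0.004, -0.942, -0.334]]
wrist_force: [-0.4, -0.9, 0.1]
gripper_width: 0.695
t 26.87 p [0.3982 0.3376 0.1034] xang 150.11 z [-0.471 -0.816 -0.334] F [-0.4 -0.9  0.1] g 0.695 j [  46.7   55.5   70.4  -15.1  123.1 -103.2]
wrist 21204 lo/hi [[0.3807, 0.3279, 0.0679], [0.4404, 0.388, 0.1387]]
  rim centre [0.4106 0.3595] z 0.1385 slope [0.009 0.003]
top 452 lo/hi [[0.3797, 0.3243, 0.0071], [0.4534, 0.4222, 0.1438]]
  rim centre [0.4102 0.3591] z 0.1425 slope [0.045 0.049]
scene 497 lo/hi [[0.3813, 0.3224, 0.0442], [0.4469, 0.3983, 0.1449]]
```

```bash
python3 -m inch '[{"delta_pos":[0,0.0123,0.0043],"dr":[0,0,0]},{"delta_pos":[0,0.0123,0.0043],"dr":[0,0,0]},{"delta_pos":[0,0,0],"dr":[0,0,0]},{"delta_pos":[0,0,0],"dr":[0,0,0]}]'
python3 -m inch '[{"delta_pos":[0,0.0028,0.001],"dr":[0,0,0]},{"delta_pos":[0,0,0],"dr":[0,0,0]},{"delta_pos":[0,0,0],"dr":[0,0,0]}]'
python3 -m inch '[{"delta_pos":[0,0.0019,0.0007],"dr":[0,0,0]},{"delta_pos":[0,0,0],"dr":[0,0,0]},{"delta_pos":[0,0,0],"dr":[0,0,0]}]'
python3 held.py green
```

```text
clock: 27.35
position: [0.3978, 0.3373, 0.0752]
eef_rot: [[-0.867, 0.161, -0.472], [0.499, 0.289, -0.817], [0.005, -0.944, -0.331]]
wrist_force: [0.3, 0.6, 0.1]
gripper_width: 0.694
clock: 27.6
position: [0.398, 0.3377, 0.0731]
eef_rot: [[-0.867, 0.162, -0.471], [0.498, 0.291, -0.817], [0.005, -0.943, -0.333]]
wrist_force: [-0.2, -0.1, -0.3]
gripper_width: 0.694
clock: 27.85
position: [0.398, 0.3377, 0.0718]
eef_rot: [[-0.867, 0.162, -0.471], [0.498, 0.291, -0.817], [0.004, -0.943, -0.333]]
wrist_force: [0.3, 0.4, 2.6]
gripper_width: 0.689
t 27.85 p [0.398  0.3377 0.0718] xang 150.1 z [-0.471 -0.817 -0.333] F [0.3 0.4 2.6] g 0.689 j [  46.7   57.7   70.8  -14.7  120.8 -102.4]
wrist 21199 lo/hi [[0.3806, 0.328, 0.0358], [0.4402, 0.388, 0.1071]]
  rim centre [0.4102 0.3593] z 0.1069 slope [0.008 0.001]
top 430 lo/hi [[0.3789, 0.3245, 0.0043], [0.4469, 0.4163, 0.1121]]
  rim centre [0.4083 0.3559] z 0.1095 slope [-0.017  0.015]
scene 478 lo/hi [[0.3798, 0.3221, 0.0119], [0.4474, 0.3975, 0.1121]]
```

```bash
python3 -m inch '[{"delta_pos":[0,0.0012,0.0004],"dr":[0,0,0]},{"delta_pos":[0,0,0],"dr":[0,0,0]}]'
python3 -m inch '[{"delta_pos":[0,0,0],"dr":[0,0,0]},{"delta_pos":[0,0,0],"dr":[0,0,0]},{"delta_pos":[0,0,0],"dr":[0,0,0]},{"delta_pos":[0,0,0],"dr":[0,0,0]},{"delta_pos":[0,0,-0.015],"dr":[0,0,0]},{"delta_pos":[0,0,-0.02],"dr":[0,0,0]},{"delta_pos":[0,0,-0.025],"dr":[0,0,0]},{"delta_pos":[0,0,-0.03],"dr":[0,0,0]},{"delta_pos":[0,-0.02,-0.02],"dr":[0,0,0]},{"delta_pos":[0,-0.04,0],"dr":[0,0,0]},{"delta_pos":[0,-0.04,0],"dr":[0,0,0]},{"delta_pos":[0,-0.04,0],"dr":[0,0,0]}]' 0
python3 -m inch '[{"delta_pos":[0,-0.04,0],"dr":[0,0,0]},{"delta_pos":[0,0,0],"dr":[0,0,0]},{"delta_pos":[0,0,0],"dr":[0,0,0]}]'
python3 - <<'E'
from seg import *
import plan
from ik import *
st=plan.show(); s=env.snapshot('top'); save(s['color'],'top2.png')
for o in find(s,xyr=((.3,.75),(-.5,.45))): print(*o)
s=env.snapshot('scene')
for o in find(s,xyr=((.3,.75),(-.5,.45))): print('sc',*o)
M0=np.array(st['eef_rot']); 
for w in ([.5,.15,.36],[.55,.05,.33]): print(ik(w,tilt(-23.8,19.3,True),[5,5,100,0,60,-60]))
plan.plan([.52,.05,.33],M0,st); plan.plan([.52,.05,.33],tilt(-23.8,19.3,True),st)
E
```

```text
clock: 28.17
position: [0.398, 0.3377, 0.0718]
eef_rot: [[-0.867, 0.162, -0.472], [0.499, 0.289, -0.817], [0.004, -0.943, -0.331]]
wrist_force: [0.7, 1.0, 9.0]
gripper_width: 0.694
clock: 29.17
position: [0.4269, 0.3866, 0.2385]
eef_rot: [[-0.867, 0.161, -0.472], [0.498, 0.29, -0.817], [0.005, -0.943, -0.331]]
wrist_force: [0.5, 0.2, 0.4]
gripper_width: 0.997
clock: 29.42
position: [0.4206, 0.3749, 0.2786]
eef_rot: [[-0.867, 0.166, -0.47], [0.499, 0.295, -0.815], [0.003, -0.941, -0.339]]
wrist_force: [0.2, -0.3, -0.2]
gripper_width: 1.001
t 29.42 p [0.4206 0.3749 0.2786] xang 150.09 z [-0.47  -0.815 -0.339] F [ 0.2 -0.3 -0.2] g 1.001 j [  47.3   50.4   54.4  -20.3  143.2 -111.1]
stick 401 [ 470.9 -403.8] [ 38. 114.] 12.0 72.1 [382. 195.]
stick 454 [ 454.6 -297. ] [ 53. 123.] 9.9 72.0 [348. 202.]
green 378 [411.6 371.6] [68. 94.] 64.8 109.2 [148. 216.]
yellow 172 [649.2  21.1] [24. 99.] 158.2 62.3 [251. 144.]
yellow 189 [632.6 -14.1] [20. 98.] 156.1 61.5 [262. 148.]
sc stick 525 [ 448.  -270.6] [ 74. 127.] 10.3 72.4 [166. 234.]
sc stick 561 [ 448.9 -397.4] [ 55. 158.] 10.7 72.3 [133. 260.]
sc green 534 [412.2 354.3] [61. 68.] 145.9 109.5 [317. 136.]
sc yellow 178 [458.5 102.5] [19. 54.] 45.8 56.1 [272. 181.]
sc yellow 756 [643.3   1.9] [ 58. 104.] 155.4 63.4 [287. 230.]
(array([ 25.2,   3.4,  92.8, -15.3,  71.5, -37.7]), 0.0)
(array([ 11.3,   5.6,  94.6, -12.2,  64.4, -51.1]), 0.0)
rot tool [0. 0. 0.] rows>= 0.0 | shift after rot [-0.248  -0.1278  0.2006] | shift now [-0.248  -0.1278  0.2006] rows>= 8.24
rot tool [-1.2534  0.6837  1.4437] rows>= 16.38 | shift after rot [-0.2571  0.2266  0.0248] | shift now [-0.248  -0.1278  0.2006] rows>= 8.24
```

View pics/top2.png

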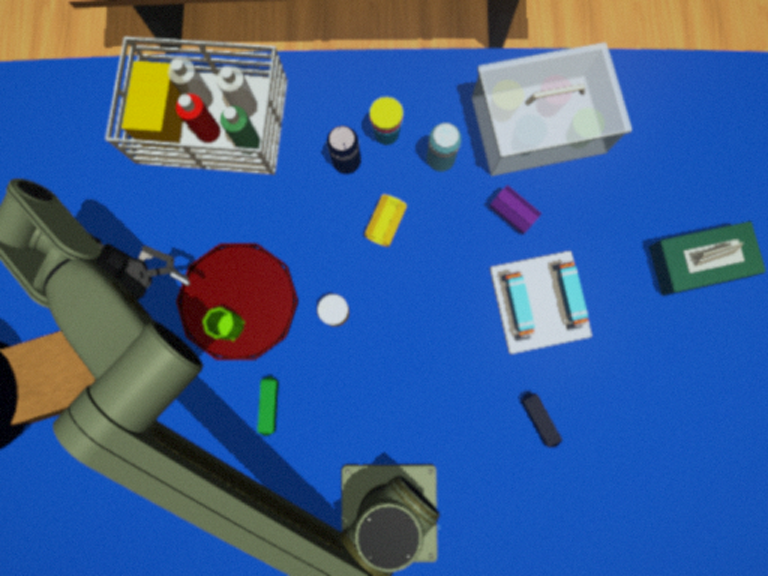

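```bash
python3 -m inch '[{"delta_pos":[0,0,0],"dr":[-0.1208,0,0]},{"delta_pos":[0,0,0],"dr":[-0.1208,0,0]},{"delta_pos":[0,0,0],"dr":[-0.1208,0,0]},{"delta_pos":[0,0,0],"dr":[-0.1208,0,0]},{"delta_pos":[0,0,0],"dr":[-0.1208,0,0]},{"delta_pos":[0,0,0],"dr":[-0.1208,0,0]},{"delta_pos":[0,0,0],"dr":[-0.1208,0,0]},{"delta_pos":[0,0,0],"dr":[-0.1208,0,0]},{"delta_pos":[0,0,0],"dr":[-0.1208,0,0]},{"delta_pos":[0,0,0],"dr":[-0.1208,0,0]},{"delta_pos":[0,0,0],"dr":[-0.1208,0,0]},{"delta_pos":[0,0,0],"dr":[-0.1208,0,0]}]'
python3 -m inch '[{"delta_pos":[0,0,0],"dr":[-0.1208,0,0]},{"delta_pos":[0,0,0],"dr":[0,-0.0408,0.115]},{"delta_pos":[0,0,0],"dr":[0,-0.0408,0.115]},{"delta_pos":[0,0,0],"dr":[0,-0.0408,0.115]},{"delta_pos":[0,0,0],"dr":[0,-0.0408,0.115]},{"delta_pos":[0,0,0],"dr":[0,-0.0408,0.115]},{"delta_pos":[0,0,0],"dr":[0,-0.0408,0.115]},{"delta_pos":[0,0,0],"dr":[0,-0.0408,0.115]},{"delta_pos":[0,0,0],"dr":[0,-0.0408,0.115]},{"delta_pos":[0,0,0],"dr":[0,-0.0408,0.115]},{"delta_pos":[0,0,0],"dr":[0,-0.0408,0.115]},{"delta_pos":[0,0,0],"dr":[0,-0.0408,0.115]}]'
python3 -m inch '[{"delta_pos":[0,0,0],"dr":[0,-0.0408,0.115]},{"delta_pos":[0,0,0],"dr":[0,0,0]},{"delta_pos":[0,0,0],"dr":[0,0,0]}]'
python3 cup.py .643 .0035 -23.8 19.3
python3 - <<'E'
from ik import *
import plan
plan.plan([.575,.035,.22],tilt(-23.8,19.3,True))
E
```

```text
clock: 30.52
position: [0.4207, 0.3754, 0.275]
eef_rot: [[-0.867, 0.487, 0.106], [0.499, 0.845, 0.194], [0.005, 0.221, -0.975]]
wrist_force: [-0.0, -0.5, -0.5]
gripper_width: 1.001
clock: 31.52
position: [0.4201, 0.3752, 0.2738]
eef_rot: [[0.294, 0.903, 0.312], [0.956, -0.277, -0.101], [-0.004, 0.328, -0.945]]
wrist_force: [0.5, 1.0, -0.2]
gripper_width: 1.0
clock: 31.77
position: [0.4205, 0.3756, 0.274]
eef_rot: [[0.4, 0.866, 0.299], [0.916, -0.377, -0.136], [-0.005, 0.328, -0.944]]
wrist_force: [0.1, 0.1, -1.2]
gripper_width: 1.002
t 31.77 p [0.4205 0.3756 0.274 ] xang 66.41 z [ 0.299 -0.136 -0.944] F [ 0.1  0.1 -1.2] g 1.002 j [ 50.9  13.4  92.9 -19.8  69.8  -9.3]
grasp tcp [0.6304 0.009  0.0064]
rot tool [-0.0021  0.0035  0.0051] rows>= 0.05 | shift after rot [-0.2506  0.2324  0.265 ] | shift now [-0.2509  0.2317  0.2654] rows>= 10.37
rot tool [-0.0021  0.0035  0.0051] rows>= 0.05 | shift after rot [-0.2506  0.2324  0.365 ] | shift now [-0.2505  0.2319  0.3654] rows>= 11.99
yellow 698 [627.2  14.1] [60. 69.] 159.2 58.7 [113. 269.]
top stick 397 [ 470.9 -403.8] [ 39. 114.] 12.2 72.7 [382. 195.]
top stick 451 [ 455.2 -296.7] [ 53. 124.] 10.3 72.0 [347. 202.]
top yellow 174 [648.5  19.8] [23. 99.] 156.7 61.2 [251. 144.]
top yellow 189 [632.9 -14.8] [21. 99.] 156.8 60.8 [262. 148.]
rot tool [-0.0017  0.0026  0.0033] rows>= 0.04 | shift after rot [-0.2486  0.2447  0.144 ] | shift now [-0.249   0.2442  0.1442] rows>= 9.05
```

```bash
python3 -m inch '[{"delta_pos":[-0.0249,0.0244,0.0144],"dr":[-0.002,0.003,0.004]},{"delta_pos":[-0.0249,0.0244,0.0144],"dr":[0,0,0]},{"delta_pos":[-0.0249,0.0244,0.0144],"dr":[0,0,0]},{"delta_pos":[-0.0249,0.0244,0.0144],"dr":[0,0,0]},{"delta_pos":[-0.0249,0.0244,0.0144],"dr":[0,0,0]},{"delta_pos":[-0.0249,0.0244,0.0144],"dr":[0,0,0]},{"delta_pos":[-0.0249,0.0244,0.0144],"dr":[0,0,0]},{"delta_pos":[-0.0249,0.0244,0.0144],"dr":[0,0,0]},{"delta_pos":[-0.0249,0.0244,0.0144],"dr":[0,0,0]},{"delta_pos":[-0.0249,0.0244,0.0144],"dr":[0,0,0]},{"delta_pos":[0,0,0],"dr":[0,0,0]},{"delta_pos":[0,0,0],"dr":[0,0,0]}]'
python3 cup.py .643 .0035 -23.8 19.3
```

```text
clock: 32.87
position: [0.5733, 0.0327, 0.22]
eef_rot: [[0.409, 0.861, 0.303], [0.913, -0.387, -0.133], [0.002, 0.331, -0.944]]
wrist_force: [-0.7, 0.5, 0.4]
gripper_width: 1.001
t 32.87 p [0.5733 0.0327 0.22  ] xang 65.86 z [ 0.303 -0.133 -0.944] F [-0.7  0.5  0.4] g 1.001 j [  7.6  11.3 103.9 -13.2  48.9 -51. ]
grasp tcp [0.6304 0.009  0.0064]
rot tool [ 0.0002 -0.0004 -0.0064] rows>= 0.05 | shift after rot [ 0.0014 -0.0123  0.122 ] | shift now [ 0.0012 -0.0123  0.122 ] rows>= 2.94
rot tool [ 0.0002 -0.0004 -0.0064] rows>= 0.05 | shift after rot [ 0.0014 -0.0123  0.222 ] | shift now [ 0.0012 -0.0123  0.222 ] rows>= 5.33
yellow 4232 [643.1   4.1] [ 60. 103.] 156.0 58.9 [257. 174.]
top stick 400 [ 470.5 -403.8] [ 37. 113.] 10.8 72.5 [382. 195.]
top stick 452 [ 455.4 -297.5] [ 54. 123.] 9.7 71.8 [348. 202.]
top yellow 122 [657.1  17.1] [21. 80.] 157.8 63.2 [253. 141.]
top yellow 163 [637.2 -15.5] [21. 89.] 156.1 62.0 [263. 146.]
```

```bash
python3 -m inch '[{"delta_pos":[0.0003,-0.003,0.036],"dr":[0,0,-0.005]},{"delta_pos":[0.0003,-0.003,0.036],"dr":[0,0,0]},{"delta_pos":[0.0003,-0.003,0.036],"dr":[0,0,0]},{"delta_pos":[0.0003,-0.003,0.034],"dr":[0,0,0]},{"delta_pos":[0,0,0.02],"dr":[0,0,0]},{"delta_pos":[0,0,0.02],"dr":[0,0,0]},{"delta_pos":[0,0,0],"dr":[0,0,0]},{"delta_pos":[0,0,0],"dr":[0,0,0]}]'
python3 cup.py .643 .004 -23.9 19.3
```

```text
clock: 33.63
position: [0.6186, 0.018, 0.0444]
eef_rot: [[0.4, 0.865, 0.303], [0.917, -0.377, -0.131], [0.001, 0.33, -0.944]]
wrist_force: [0.6, -0.4, 0.5]
gripper_width: 1.001
t 33.63 p [0.6186 0.018  0.0444] xang 66.45 z [ 0.303 -0.131 -0.944] F [ 0.6 -0.4  0.5] g 1.001 j [  5.3  26.4 111.3 -20.7  26.7 -43.9]
grasp tcp [0.6304 0.0096 0.0064]
rot tool [-0.0003 -0.0025  0.0056] rows>= 0.05 | shift after rot [-0.0029  0.0009 -0.0594] | shift now [-0.0028  0.0008 -0.0595] rows>= 1.43
rot tool [-0.0003 -0.0025  0.0056] rows>= 0.05 | shift after rot [-0.0029  0.0009  0.0406] | shift now [-0.0031  0.0009  0.0405] rows>= 0.98
yellow 14048 [596.9  24.1] [ 60. 201.] 155.9 59.0 [249. 266.]
top stick 401 [ 470.9 -404. ] [ 37. 114.] 11.6 72.4 [382. 195.]
top stick 448 [ 455.8 -296.8] [ 53. 124.] 9.6 72.2 [348. 202.]
top yellow 90 [667.8  12.3] [22. 58.] 156.7 61.8 [254. 138.]
top yellow 137 [634.3 -16.4] [23. 93.] 160.1 62.9 [264. 144.]
```

```bash
python3 -m inch '[{"delta_pos":[-0.0028,0.001,0.01],"dr":[0,0,0.005]},{"delta_pos":[0,0,0.016],"dr":[0,0,0]},{"delta_pos":[0,0,0.0145],"dr":[0,0,0]},{"delta_pos":[0,0,0],"dr":[0,0,0]},{"delta_pos":[0,0,0],"dr":[0,0,0]}]' 0 60
python3 -m inch '[{"delta_pos":[0,0,0],"dr":[0,0,0]},{"delta_pos":[0,0,0],"dr":[0,0,0]},{"delta_pos":[0,0,0],"dr":[0,0,0]},{"delta_pos":[0,0,0],"dr":[0,0,0]},{"delta_pos":[0,0,0],"dr":[0,0,0]},{"delta_pos":[0,0,0],"dr":[0,0,0]}]' 255 60
python3 -m inch '[{"delta_pos":[0,0.005,-0.015],"dr":[0,0,0]},{"delta_pos":[0,0.01,-0.03],"dr":[0,0,0]},{"delta_pos":[0,0.013,-0.036],"dr":[0,0,0]},{"delta_pos":[0,0.013,-0.036],"dr":[0,0,0]},{"delta_pos":[0,0.013,-0.036],"dr":[0,0,0]},{"delta_pos":[0,0.013,-0.036],"dr":[0,0,0]},{"delta_pos":[0,0.013,-0.036],"dr":[0,0,0]},{"delta_pos":[0,0,0],"dr":[0,0,0]},{"delta_pos":[0,0,0],"dr":[0,0,0]}]'
python3 - <<'E'
from ik import *
import plan
st=plan.show()
for w in ([.53,.26,.32],):
    plan.plan(w,np.array(st['eef_rot']),st)
    for a,th,j0 in ((-23.9,19.3,[26,5,100,0,60,-60]),(20,19.3,[35,5,100,0,60,-80]),(60,19.3,[35,5,100,0,60,-100]),(60,-25,[40,20,90,0,90,-100]),(60,-70.7,[42,40,70,0,116,-100])):
        print(a,th,ik(w,tilt(a,th,True),j0))
E
```

```text
clock: 34.15
position: [0.6311, 0.0082, 0.0071]
eef_rot: [[0.406, 0.862, 0.304], [0.914, -0.384, -0.132], [0.003, 0.331, -0.943]]
wrist_force: [-1.0, -0.7, -0.4]
gripper_width: 1.0
clock: 34.65
position: [0.6317, 0.0084, 0.0083]
eef_rot: [[0.406, 0.861, 0.306], [0.914, -0.384, -0.132], [0.004, 0.333, -0.943]]
wrist_force: [-2.2, 1.1, 6.6]
gripper_width: 0.69
clock: 35.4
position: [0.6326, 0.0074, 0.249]
eef_rot: [[0.406, 0.86, 0.31], [0.914, -0.384, -0.131], [0.006, 0.336, -0.942]]
wrist_force: [-0.0, 0.1, -1.6]
gripper_width: 0.697
t 35.4 p [0.6326 0.0074 0.249 ] xang 66.04 z [ 0.31  -0.131 -0.942] F [-0.   0.1 -1.6] g 0.697 j [  4.   14.9  94.7 -11.   53.3 -56.7]
rot tool [0. 0. 0.] rows>= 0.0 | shift after rot [ 0.1896 -0.1614 -0.1319] | shift now [ 0.1896 -0.1614 -0.1319] rows>= 6.76
-23.9 19.3 (array([ 34.5,  12.2,  87.9, -17.4,  70.3, -27.1]), 0.0)
20 19.3 (array([ 27.4,   8.2,  92.9,  -2.8,  59.8, -81.6]), 0.0)
60 19.3 (array([  19.8,   10.1,   90.6,   13.6,   65. , -134.4]), 0.0)
60 -25 (array([  32. ,   29.8,   63.3,  -12.1,  108.9, -119.7]), 0.0)
60 -70.7 (array([  37.1,   49.7,   50.4,  -37.6,  143. , -129.6]), 0.0)
```

```bash
python3 -m inch '[{"delta_pos":[0.0271,-0.0231,-0.017],"dr":[0,0,0]},{"delta_pos":[0.0271,-0.0231,-0.017],"dr":[0,0,0]},{"delta_pos":[0.0271,-0.0231,-0.017],"dr":[0,0,0]},{"delta_pos":[0.0271,-0.0231,-0.017],"dr":[0,0,0]},{"delta_pos":[0.0271,-0.0231,-0.017],"dr":[0,0,0]},{"delta_pos":[0.0271,-0.0231,-0.017],"dr":[0,0,0]},{"delta_pos":[0.0271,-0.0231,-0.017],"dr":[0,0,0]}]'
python3 -m inch '[{"delta_pos":[0,0,0],"dr":[0.0007,0.041,-0.115]},{"delta_pos":[0,0,0],"dr":[0.0007,0.041,-0.115]},{"delta_pos":[0,0,0],"dr":[0.0007,0.041,-0.115]},{"delta_pos":[0,0,0],"dr":[0.0007,0.041,-0.115]},{"delta_pos":[0,0,0],"dr":[0.0007,0.041,-0.115]},{"delta_pos":[0,0,0],"dr":[0.0007,0.041,-0.115]},{"delta_pos":[0,0,0],"dr":[0.0007,0.041,-0.115]},{"delta_pos":[0,0,0],"dr":[0.0007,0.041,-0.115]}]'
python3 plan.py
python3 -m inch '[{"delta_pos":[0,0,0],"dr":[0.1208,0,0]},{"delta_pos":[0,0,0],"dr":[0.1208,0,0]},{"delta_pos":[0,0,0],"dr":[0.1208,0,0]},{"delta_pos":[0,0,0],"dr":[0.1208,0,0]},{"delta_pos":[0,0,0],"dr":[0.1208,0,0]},{"delta_pos":[0,0,0],"dr":[0.1208,0,0]},{"delta_pos":[0,0,0],"dr":[0.1208,0,0]},{"delta_pos":[0,0,0],"dr":[0.1208,0,0]}]'
python3 plan.py
```

```text
clock: 35.98
position: [0.5312, 0.2595, 0.3029]
eef_rot: [[0.406, 0.863, 0.301], [0.914, -0.383, -0.134], [-0.001, 0.329, -0.944]]
wrist_force: [0.9, 0.1, -1.5]
gripper_width: 0.693
clock: 36.65
position: [0.5318, 0.2579, 0.3023]
eef_rot: [[-0.535, 0.8, 0.272], [0.845, 0.503, 0.182], [0.009, 0.327, -0.945]]
wrist_force: [-0.1, 0.1, -1.3]
gripper_width: 0.699
t 36.65 p [0.5318 0.2579 0.3023] xang 122.36 z [ 0.272  0.182 -0.945] F [-0.1  0.1 -1.3] g 0.699 j [  22.8    8.6   95.     4.2   57.7 -101.1]
clock: 37.32
position: [0.5333, 0.2585, 0.3035]
eef_rot: [[-0.53, 0.679, -0.508], [0.848, 0.43, -0.31], [0.008, -0.594, -0.804]]
wrist_force: [-0.2, 0.3, -1.3]
gripper_width: 0.694
t 37.32 p [0.5333 0.2585 0.3035] xang 122.01 z [-0.508 -0.31  -0.804] F [-0.2  0.3 -1.3] g 0.694 j [ 26.4  38.2  54.7  -3.6 123.5 -96.8]
```

```bash
python3 -m inch '[{"delta_pos":[0,0,0],"dr":[0,-0.088,-0.08]},{"delta_pos":[0,0,0],"dr":[0,-0.088,-0.08]},{"delta_pos":[0,0,0],"dr":[0.1208,0,0]},{"delta_pos":[0,0,0],"dr":[0.1208,0,0]},{"delta_pos":[0,0,0],"dr":[0.1208,0,0]},{"delta_pos":[0,0,0],"dr":[0.1208,0,0]},{"delta_pos":[0,0,0],"dr":[0.1208,0,0]},{"delta_pos":[0,0,0],"dr":[0,0,0]},{"delta_pos":[0,0,0],"dr":[0,0,0]}]'
python3 held.py yellow
```

```text
clock: 38.07
position: [0.5336, 0.2586, 0.3009]
eef_rot: [[-0.712, 0.253, -0.655], [0.701, 0.205, -0.683], [-0.038, -0.946, -0.323]]
wrist_force: [0.3, -0.3, -1.5]
gripper_width: 0.692
t 38.07 p [0.5336 0.2586 0.3009] xang 135.41 z [-0.655 -0.683 -0.323] F [ 0.3 -0.3 -1.5] g 0.692 j [  31.9   53.2   45.9  -26.6  148.7 -115.6]
wrist 21701 lo/hi [[0.5212, 0.2474, 0.2678], [0.5792, 0.3056, 0.3379]]
  rim centre [0.5513 0.2774] z 0.3372 slope [ 0.022 -0.031]
top 608 lo/hi [[0.5174, 0.2422, 0.2431], [0.5756, 0.3013, 0.344]]
  rim centre [0.547  0.2707] z 0.342 slope [-0.006 -0.047]
scene 725 lo/hi [[0.5195, 0.2399, 0.2506], [0.5877, 0.3051, 0.3475]]
```

```bash
python3 - <<'E'
from ik import *
import plan
st=env=plan.env.get_state(); R0=np.array(st['eef_rot'])
plan.plan([.5076,.2985,.12],R0,st)
M=tilt(60,-70.55,True); print(M[2]); plan.plan([.5076,.2985,.12],M,st)
print(ik([.5076,.2985,.12],R0,st['joints']),ik([.5076,.2985,.12],M,st['joints']))
E
```

```text
rot tool [0. 0. 0.] rows>= 0.0 | shift after rot [0.054  0.1776 0.0511] | shift now [0.054  0.1776 0.0511] rows>= 4.62
[-0.         -0.94293243 -0.33298412]
rot tool [-0.0057 -0.2278 -0.1235] rows>= 2.09 | shift after rot [0.0422 0.1833 0.0411] | shift now [0.054  0.1776 0.0511] rows>= 4.62
(array([  35.6,   60.9,   55. ,  -13.8,  133.6, -100.7]), 0.0) (array([  40. ,   59. ,   59.4,  -24.3,  128.4, -112.5]), 0.0)
```

```bash
python3 -m inch '[{"delta_pos":[0.009,0.0296,0.0085],"dr":[0,0,0]},{"delta_pos":[0.009,0.0296,0.0085],"dr":[0,0,0]},{"delta_pos":[0.009,0.0296,0.0085],"dr":[0,0,0]},{"delta_pos":[0.009,0.0296,0.0085],"dr":[0,0,0]},{"delta_pos":[0.009,0.0296,0.0085],"dr":[0,0,0]},{"delta_pos":[0.009,0.0296,0.0085],"dr":[0,0,0]},{"delta_pos":[0,0,0],"dr":[-0.0019,-0.0759,-0.0412]},{"delta_pos":[0,0,0],"dr":[-0.0019,-0.0759,-0.0412]},{"delta_pos":[0,0,0],"dr":[-0.0019,-0.0759,-0.0412]},{"delta_pos":[0,0,0],"dr":[0,0,0]},{"delta_pos":[0,0,0],"dr":[0,0,0]}]'
python3 held.py yellow
python3 - <<'E'
from ik import *
import plan
M=tilt(60,-70.55,True); plan.plan([.5076,.2985,.076],M)
E
```

```text
clock: 39.13
position: [0.5069, 0.2992, 0.1206]
eef_rot: [[-0.866, 0.167, -0.472], [0.5, 0.289, -0.816], [-0.0, -0.943, -0.333]]
wrist_force: [-0.1, 0.4, -0.8]
gripper_width: 0.695
t 39.13 p [0.5069 0.2992 0.1206] xang 149.98 z [-0.472 -0.816 -0.333] F [-0.1  0.4 -0.8] g 0.695 j [  39.6   58.9   59.2  -24.8  128.5 -113. ]
wrist 21753 lo/hi [[0.4899, 0.2901, 0.0873], [0.5495, 0.3502, 0.1573]]
  rim centre [0.5197 0.3213] z 0.1572 slope [0.003 0.003]
top 451 lo/hi [[0.4869, 0.2857, 0.0587], [0.5462, 0.3465, 0.1609]]
  rim centre [0.5196 0.3187] z 0.1592 slope [0.008 0.011]
scene 588 lo/hi [[0.4896, 0.2841, 0.0614], [0.5574, 0.3652, 0.1614]]
rot tool [-0.0015 -0.0026 -0.0001] rows>= 0.02 | shift after rot [0.0006 0.041  0.014 ] | shift now [0.0006 0.0411 0.0139] rows>= 1.04
```

```bash
python3 -m inch '[{"delta_pos":[0,0.018,0.0064],"dr":[0,0,0]},{"delta_pos":[0,0.0155,0.0055],"dr":[0,0,0]},{"delta_pos":[0,0.0095,0.0034],"dr":[0,0,0]},{"delta_pos":[0,0,0],"dr":[0,0,0]},{"delta_pos":[0,0,0],"dr":[0,0,0]}]'
python3 -m inch '[{"delta_pos":[0,0.0028,0.001],"dr":[0,0,0]},{"delta_pos":[0,0,0],"dr":[0,0,0]},{"delta_pos":[0,0,0],"dr":[0,0,0]}]'
python3 -m inch '[{"delta_pos":[0,0.0019,0.0007],"dr":[0,0,0]},{"delta_pos":[0,0,0],"dr":[0,0,0]},{"delta_pos":[0,0,0],"dr":[0,0,0]}]'
python3 held.py yellow
```

```text
clock: 39.7
position: [0.5067, 0.2976, 0.0707]
eef_rot: [[-0.866, 0.161, -0.474], [0.5, 0.284, -0.818], [0.003, -0.945, -0.326]]
wrist_force: [-1.0, 0.1, -1.5]
gripper_width: 0.694
clock: 39.95
position: [0.5069, 0.2979, 0.0702]
eef_rot: [[-0.866, 0.163, -0.473], [0.5, 0.285, -0.818], [0.002, -0.945, -0.328]]
wrist_force: [-1.4, -0.7, 4.0]
gripper_width: 0.693
clock: 40.2
position: [0.5068, 0.2978, 0.0702]
eef_rot: [[-0.866, 0.163, -0.473], [0.501, 0.283, -0.818], [0.001, -0.945, -0.327]]
wrist_force: [0.9, -1.0, 9.5]
gripper_width: 0.692
t 40.2 p [0.5068 0.2978 0.0702] xang 149.96 z [-0.473 -0.818 -0.327] F [ 0.9 -1.   9.5] g 0.692 j [  39.6   62.1   60.1  -23.7  125.2 -111.2]
wrist 21853 lo/hi [[0.4898, 0.2887, 0.0373], [0.5495, 0.3489, 0.1069]]
  rim centre [0.5195 0.3201] z 0.1068 slope [0.002 0.003]
top 437 lo/hi [[0.4386, 0.2848, 0.0061], [0.5606, 0.3724, 0.1107]]
  rim centre [0.5157 0.3217] z 0.1089 slope [-0.019  0.013]
scene 561 lo/hi [[0.4372, 0.2839, 0.0095], [0.5563, 0.3656, 0.1123]]
```

Seated (9.5 N, rim at 107–109 mm, level). I'll release, back off and check.

```bash
python3 -m inch '[{"delta_pos":[0,-0.0019,-0.0007],"dr":[0,0,0]},{"delta_pos":[0,0,0],"dr":[0,0,0]},{"delta_pos":[0,0,0],"dr":[0,0,0]},{"delta_pos":[0,0,0],"dr":[0,0,0]},{"delta_pos":[0,0,-0.015],"dr":[0,0,0]},{"delta_pos":[0,0,-0.02],"dr":[0,0,0]},{"delta_pos":[0,0,-0.025],"dr":[0,0,0]},{"delta_pos":[0,0,-0.03],"dr":[0,0,0]},{"delta_pos":[0,-0.02,-0.02],"dr":[0,0,0]},{"delta_pos":[0,-0.04,0],"dr":[0,0,0]},{"delta_pos":[0,-0.04,0],"dr":[0,0,0]},{"delta_pos":[0,-0.03,0],"dr":[0,0,0]}]' 0
python3 -m inch '[{"delta_pos":[0,0,0],"dr":[0,0,0]},{"delta_pos":[0,0,0],"dr":[0,0,0]},{"delta_pos":[0,0,0],"dr":[0,0,0]}]'
python3 - <<'E'
from seg import *
import plan
st=plan.show()
for n in ('top','scene'):
    s=env.snapshot(n)
    for o in find(s,xyr=((.3,.75),(-.5,.48))): print(n,*o)
    if n=='scene': save(s['color'],'end_scene.png')
    P=cloud(s); t=(abs(P[...,2]-.066)<.006)&(abs(P[...,0]-.44)<.06)&(abs(P[...,1]-.117)<.06); print('tin',P[t].mean(0).round(3))
    for c in ([.4481,-.285],[.4714,-.4025]):
        u=np.array([.9816,.1908]); a=(P[...,:2]-c)@u; b=(P[...,:2]-c)@np.array([-u[1],u[0]])
        m=(abs(b)<.012)&(P[...,2]>.05)&(P[...,2]<.09); print('stick',[np.median(P[m&(a>lo)&(a<lo+.04)][:,2]).round(4) for lo in (-.045,.005)])
E
```

```text
clock: 41.35
position: [0.5376, 0.3508, 0.2302]
eef_rot: [[-0.866, 0.163, -0.472], [0.5, 0.286, -0.818], [0.002, -0.944, -0.329]]
wrist_force: [-0.5, 0.5, 0.6]
gripper_width: 0.998
clock: 41.6
position: [0.5378, 0.3508, 0.228]
eef_rot: [[-0.866, 0.162, -0.472], [0.499, 0.286, -0.818], [0.003, -0.944, -0.329]]
wrist_force: [-1.0, -0.1, -0.8]
gripper_width: 0.999
t 41.6 p [0.5378 0.3508 0.228 ] xang 150.04 z [-0.472 -0.818 -0.329] F [-1.  -0.1 -0.8] g 0.999 j [  40.9   60.4   40.   -32.5  145.  -124.2]
top stick 398 [ 470.7 -404.3] [ 37. 113.] 11.6 71.8 [382. 195.]
top stick 454 [ 455.1 -296.9] [ 54. 122.] 9.7 71.5 [347. 202.]
top green 296 [412.  360.7] [69. 76.] 78.8 108.9 [151. 216.]
top yellow 354 [528.8 318.2] [63. 88.] 14.5 109.2 [161. 182.]
tin [0.438 0.118 0.065]
stick [np.float64(0.0674), np.float64(0.067)]
stick [np.float64(0.0676), np.float64(0.0671)]
scene stick 517 [ 453.5 -288.7] [ 37. 128.] 10.4 72.4 [166. 234.]
scene stick 562 [ 449.3 -398. ] [ 55. 159.] 10.7 72.5 [133. 260.]
scene green 521 [411.4 353.6] [61. 67.] 142.3 109.2 [317. 136.]
scene yellow 641 [479.4 366.4] [ 73. 197.] 125.1 108.3 [332. 155.]
scene yellow 181 [457.4 103.2] [21. 54.] 43.3 55.5 [272. 181.]
tin [0.444 0.117 0.067]
stick [np.float64(0.0698), np.float64(0.0696)]
stick [np.float64(0.0697), np.float64(0.0699)]
```

View pics/end_scene.png

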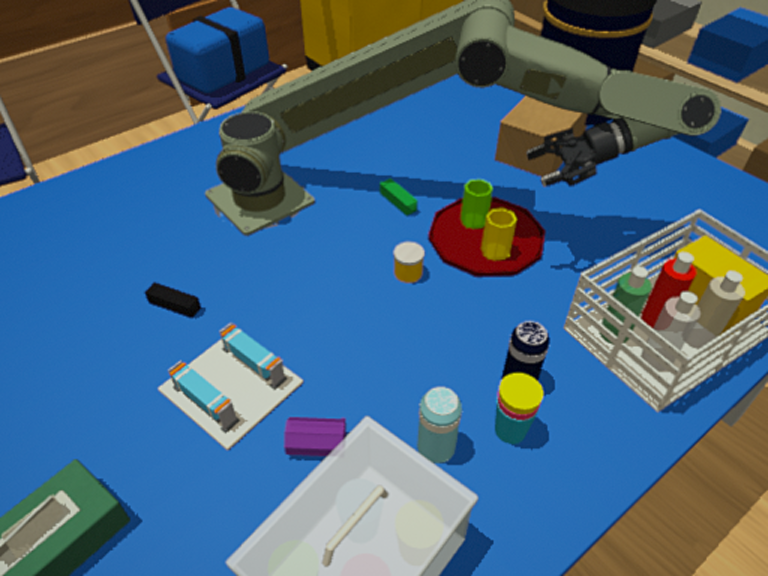

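```bash
python3 -c "
from rig import env
print(env.hand_in(), env.get_state()['clock'])"
```

```text
the job is handed in; nothing more can be done
the job is handed in; nothing more can be done
```

I pushed both light-blue ice sticks into the dock, one in each place, until they snapped home. I then stood the green and yellow cups upright, mouth up, on the red tray, and handed the job in at about 42 s. No pink cup showed in the top or scene pictures, so I took it as absent. I left the purple cup and the black and green stick look-alikes alone.

Last checks before handing in:
- **Sticks:** both lie level under the orange bumps, tops at about 67–70 mm depending on the camera; fully home is 68 mm. The second stick went in a little tilted, and I pushed it level before letting go.
- **Cups:** both stand on the tray with rims at about 109 mm; standing on the tray floor puts them at 108 mm. They were level within about 0.5° by the wrist camera just before I released them.
- **Tin:** upright and where it was at the start.
- **Robot:** the gripper was open and clear of everything. The highest wrist force I read was about 24 N, while pushing the sticks in. One wrist joint came within 2° of the end of its range while I turned the yellow cup, but stayed inside it.
- **Disagreement:** the cameras' height readings differed by 2–4 mm, and the coarser top and scene pictures gave rougher rim slopes than the wrist camera. No check failed.

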